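Raise the press guard and load the die block

ROBOT

A 7-joint arm with a two-finger parallel gripper is mounted at the origin on the work surface. World frame = base frame: x ahead of the robot, y to its left, z up, the work surface at z = 0. Lengths are in mm, angles in rad, forces in N, time in s.
With the tool pointing down it reaches from about 425 to 950 mm from the base axis. Payload 4.7 kg.
Tool frame: the origin (TCP) lies at the very end of the fingers, on their centre line; the grasp point (between the pads) lies 19 mm behind it; z points along the fingers, y is the line along which they close (so a half turn about z gives the same grasp; the last joint's range is limited). The gripper opens to 85 mm and grips with 20 to 120 N. Pads are 22 mm wide; open, the fingers measure 114 mm over their backs; the gripper's body (76 mm by 85 mm) begins 54 mm behind the grasp point. The pads swing forward as they close: fully open they stand 13 mm farther back than shut.
Start: joints at [-1.273, 0.469, -0.049, 1.532, 0.024, 1.141, -0.082], TCP at [216.644, 639.307, 231.335] pointing down, gripper open.
Joint ranges: [-2.59, 2.59], [-0.33, 1.99], [-1.39, 1.29], [0.1, 2.45], [-1.04, 4.18], [0.21, 1.99], [-2.66, 2.66]. Speed limits (rad/s): [2.57, 2.57, 3.14, 3.14, 3.14, 3.14, 3.14].

INTERFACE

Orientations are given as a 3x3 rotation matrix whose columns are the frame's x, y, z axes.
In Python, from rig import arm, eyes gives the robot as it stands. The module is installed in compiled form; this text tells all that it offers.
- The arm moves only by the tool apply_moves, never from a script. Its argument "commands" is a list of rows, each an object with "dp": the shift along the tool's x, y, z scaled (see below), a list of three; "turn": the turn, a rotation vector about the tool's x, y, z scaled (see below), a list of three; "hand": the finger opening in mm, from 0 to 85.4. A call has 1 to 10 rows; each row is the pose to reach, as a shift and turn from the pose commanded when the call began, along the tool's axes at that moment; what a row does not reach only later rows make up. The controller multiplies each number of a shift by 0.1 m and each number of a turn by 30 degrees. A row lasts 1/8 s, in which the tool goes at most 62.5 mm and 10.7 degrees, less where a joint would pass 70% of its speed; a pose out of reach is approached as far as the arm can. A call with a number of a shift or a turn outside -1 to 1 is refused whole. A call with a gripper value outside its range is refused whole. The fingers move at their own pace and stop on an object; the grip force is fixed at half the most. Time passes only in rows, so rows that repeat a pose let the fingers close. It gives the time, the measured TCP pose, the force, the opening and the grip force at its end, in the units of the state.
- arm.read_state(): the state, without advancing time (a new reading comes with each control period).
- eyes.read_camera(name): name is "side" or "top" or "wrist"; returns (picture, depth): 384x512x3 uint8, blue, green, red; 384x512 float32, mm along the optical axis (not along the pixel's ray), 0 where there is no reading.
- eyes.get_calibration(name): a dict with "fx", "fy", "cx", "cy" (pixels), "rvec" (rotation vector, rad) and "tvec" (3), from world to camera coordinates, as OpenCV has them; the wrist camera has in their place "mount" (4x4, takes a point from camera to tool coordinates, whose origin is the TCP and whose axes are the flange's). Camera axes: x right, y down, z forward; pixel columns grow to the right and rows downward; lengths in mm; the calibration is good to about 2 mm. The wrist camera is an equidistant fisheye: a pixel r from the principal point sees the ray r / f radians off the axis. A picture is of the moment at which its call begins: read the wrist's pose just before it. get_calibration takes no time and is no camera call.
- arm.close_job(): hands the job in; it is judged then, once.
The state is a dict: "time_s": time; "joint_positions": joint angles; "dq": joint speeds; "effort": joint torques, N m; "tool_pos": TCP position; "orientation": TCP orientation; "ft_force": force on the tool from outside, world axes, zero at the start; "moment": the same for the moment, N m; "grip_width": finger opening in mm; "grasp_force": force on a finger pad.
Only numpy, scipy, OpenCV 4.12 (cv2) and the standard library are available. Lean on these libraries where they do the work, as an engineer would, in place of code of your own. Each camera call takes 0.05 s, during which the arm holds its last target. There are 200 camera calls.

TASK

First raise the guard of the embossing press until its pawl holds it in the lowest notch at which the tall die block fits underneath, no higher, and let go of it. Then take the die block out of the packed crate, stand it upright in the channel in front of the press and slide it in under the guard, lengthwise, until it is fully home against the back stop. Leave the other blocks in the crate and everything else on the table where it is.

Things in the scene. Friction and masses are not known exactly. Their poses are not given: they have to be found in the camera images.
- press: Grey bench embossing press, fixed. Origin: on the table, on the centre line, 75 mm in front of the guard's middle plane; x runs into the press, y to its left, z up. Bed: x -70 to +200 mm, 200 mm wide, top 20 mm above the table. Above the bed behind the guard (x over +81 mm): uprights, round ram (lowest 142 mm above the table), head (240 to 300 mm) and rear columns
- stop (a point): Middle of the foot of the back stop's front face: on the bed top (20 mm above the table), at press x = +107 mm. The stop is fixed, 56 mm wide, 30 mm high. A straight channel leads to it along the centre line from the bed's front edge (press x = -70 mm): two fixed rails, 10 mm high, 8 mm wide, 60 mm apart inside. Axes of the press
- guard (a joint): Guard height in m above its lowest position. Clear framed panel 150 wide, 100 high, 8 mm thick, about 0.4 kg, on two uprights; falls if let go. Lower edge 56 mm above the table at 0. A one-way spring pawl holds it at 0.008, 0.038, 0.068: it clicks within 3 mm past each value, then sinks back onto it (within 1 mm); a notch too far cannot be undone. Starts resting at 0 or 0.008. Lifting takes 5 to 11 N
- lip (a point): Middle of the front lower edge of the guard's lifting lip: a level aluminium ledge 90 mm wide, 20 mm deep, 5 mm thick, front edge rounded (8 mm), jutting from the guard towards the press's front; moves with the guard. 23 mm in front of the guard's middle plane, 45 mm above its lower edge (101 mm above the table at 0). Free beneath and in front: tilted fingers can push it up (sloping fingers are also pressed back out: keep them well under). Axes of the press
- die: The die block: the tallest plain rectangular wooden block in the crate, 60 mm (x) x 46 mm (y) x 64 mm high, with a thin dark metal plate on its top, about 0.16 kg. Origin: centre of its underside. Starts standing in one of the nine places of the crate, touching neighbours or crate walls on all sides, and stands about 32 mm proud of the low blocks; one neighbour may be the tamper
- die_mid (a point): Centre of the die block, 32 mm above its underside
- crate: Open wooden crate, fixed, outer 193 mm (x) x 151 mm (y) x 34 mm high, floor 5.5 mm thick. Origin: centre of its underside. Packed with nine blocks of footprint 60 x 46 mm in a 3 x 3 pattern, pitch 60.6 mm along x and 46.6 mm along y
- tamper: Wooden tamping block in the crate: base 60 x 46 x 32 mm and on it an upright round grip 32 mm in diameter up to 66 mm above its underside. Origin: centre of its underside
- jar: Small closed jar standing on the right side (-y) of the press's bed, 36 mm in diameter, 45 mm high. Origin: centre of its underside
- inktin: Round tin, 80 mm in diameter, 55 mm high, at the left of the table. Origin: centre of its underside
- bottle: Closed brown bottle, 56 mm in diameter, 150 mm high, at the right of the table. Origin: centre of its underside
- mallet: Hammer lying at the left, near the robot. Origin: centre of its underside
- stick: Steel composing stick, a shallow tray 200 x 50 x 20 mm lying at the right, near the robot. Origin: centre of its underside
- filler1: Low plain wooden block in the crate, 60 x 46 x 30 mm. Origin: centre of its underside
- filler2: Low plain wooden block in the crate, 60 x 46 x 32 mm. Origin: centre of its underside
- filler3: Low plain wooden block in the crate, 60 x 46 x 28 mm. Origin: centre of its underside
- filler4: Low plain wooden block in the crate, 60 x 46 x 32 mm. Origin: centre of its underside
- filler5: Low plain wooden block in the crate, 60 x 46 x 30 mm. Origin: centre of its underside
- filler6: Low plain wooden block in the crate, 60 x 46 x 32 mm. Origin: centre of its underside
- filler7: Low plain wooden block in the crate, 60 x 46 x 28 mm. Origin: centre of its underside
Not all that is in view belongs to the job. What is shaped like the die but pink or turquoise is not meant.

How it is judged (in metres and radians):
On the way:
1. the guard hangs on its pawl in the notch at 0.038 (between 0.034 and 0.044), untouched, with the die block still in the crate (value of joint guard between 0.034 and 0.044 m and contact force between guard and the fingers below 0.3 N and height (world z) of die below 0.012 m and horizontal distance between die and crate below 0.1 m), for 0.3 s.
At the end, for the whole second after the job is handed in: Guard held at 0.038 (0.034 to 0.044); die block at rest on the bed in the channel, upright (0.1 rad), lengthwise (0.2 rad), within 10 mm of the centre line and 6 mm of touching the back stop (its centre at press x = 77 mm); all other blocks down in the crate (undersides below 20 mm) (value of joint guard between 0.034 and 0.044 m and x of die_mid in the frame of press between 0.071 and 0.083 m and y of die_mid in the frame of press between -0.01 and 0.01 m and z of die_mid in the frame of press below 0.056 m and angle between die's own z axis and vertical below 0.1 rad and angle between the x axis of die and the x axis of press, either way round below 0.2 rad and linear speed of die below 0.01 m/s and height (world z) of each of tamper, filler1, filler2, filler3, filler4, filler5, filler6, filler7 below 0.02 m).
It fails at once if a bystander is moved more than 40 mm or knocked over (distance of any of jar, inktin, bottle, mallet, stick from where it was at the start of the episode above 0.04 m or angle between any of jar, inktin, bottle's own z axis and vertical above 0.5 rad).
It fails at once if another block is pulled out of the crate (height (world z) of any of tamper, filler1, filler2, filler3, filler4, filler5, filler6, filler7 above 0.045 m).
It fails at once if the die block is tipped over (angle between die's own z axis and vertical above 0.7 rad).
It also fails if it takes over 72 s, if anything falls off the work surface, if the arm or the gripper's body presses on something with over 40 N, if the wrist force passes 120 N, or if a joint passes its speed limit or range.

## Working session

There is one attempt and no reset: what is moved stays moved. The work goes in short steps, Python scripts to look and compute and a tool call to move; the robot and the scene stay as the last step left them, time stands still between calls to the robot, and variables do not carry over. Pictures are saved under pics/ and viewed, at most 10 in all, crops included, and the job is handed in when it is done.

Besides the shell and the picture viewer there is one more tool, called by a JSON object that holds its "api" and its "payload", one argument or row to a line. apply_moves: Moves the arm, as the interface text tells. Its arguments: {"type":"object","properties":{"commands":{"type":"array"}},"required":["commands"]}

```bash
mkdir -p pics
cat > h.py <<'E'
import numpy as np, cv2
from rig import arm, eyes
def cloud(name):
    im,d=eyes.read_camera(name); c=eyes.get_calibration(name)
    R,_=cv2.Rodrigues(np.array(c["rvec"],float)); t=np.array(c["tvec"],float).ravel()
    v,u=np.mgrid[:384,:512]
    P=np.stack([(u-c["cx"])/c["fx"]*d,(v-c["cy"])/c["fy"]*d,d],-1)
    W=(P-t)@R   # R^T (P-t)
    W[d<=0]=np.nan
    return im,d,W
E
python3 - <<'E'
from h import *
s=arm.read_state(); print(s)
ims=[]
for n in("top","side"):
    im,d,W=cloud(n); ims.append(im); np.savez(f"{n}.npz",im=im,W=W)
    cv2.imwrite(f"pics/{n}0.png",cv2.resize(im,(800,600),interpolation=cv2.INTER_CUBIC))
E
```

```text
{'time_s': 0.0, 'joint_positions': array([-1.27289912,  0.46945683, -0.04858917,  1.53369096,  0.02408951,
        1.14098276, -0.08225876]), 'dq': array([ 0.00053896,  0.00221831, -0.00019581, -0.00012711,  0.00028354,
       -0.00091104, -0.00104769]), 'effort': array([-2.06032296e-04, -5.10306895e+01, -4.66042792e-02, -2.37713867e+01,
        1.06885287e-02,  7.52607593e-03,  5.44441590e-06]), 'tool_pos': array([216.48687019, 638.73079472, 230.2522698 ]), 'orientation': array([[-9.47095658e-01,  3.20950923e-01, -5.65742051e-04],
       [ 3.20951415e-01,  9.47093816e-01, -1.86897734e-03],
       [-6.40392043e-05, -1.95167604e-03, -9.99998093e-01]]), 'ft_force': array([ 0.4308768 ,  0.68842447, -0.83290122]), 'moment': array([-0.01344421,  0.01711163,  0.0056379 ]), 'grasp_force': 0.0, 'grip_width': 85.6414564614297}
```

View pics/top0.png

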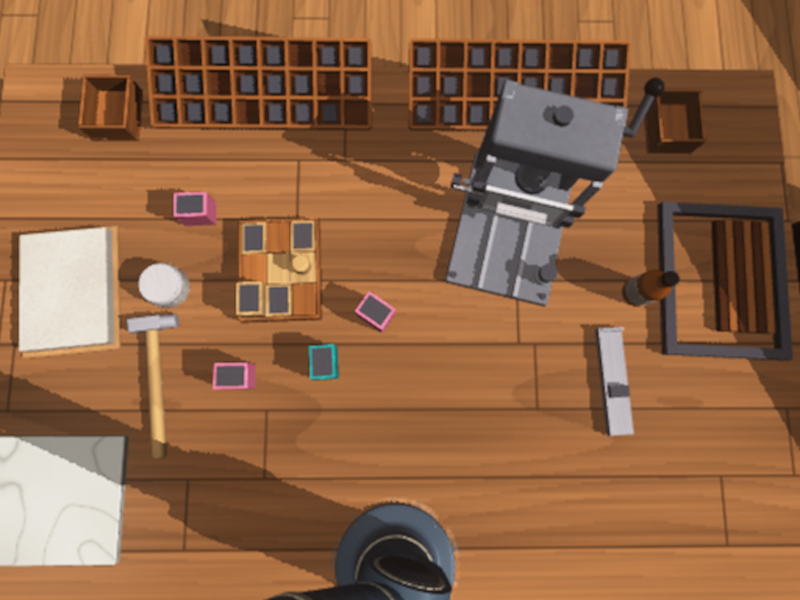

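View pics/side0.png

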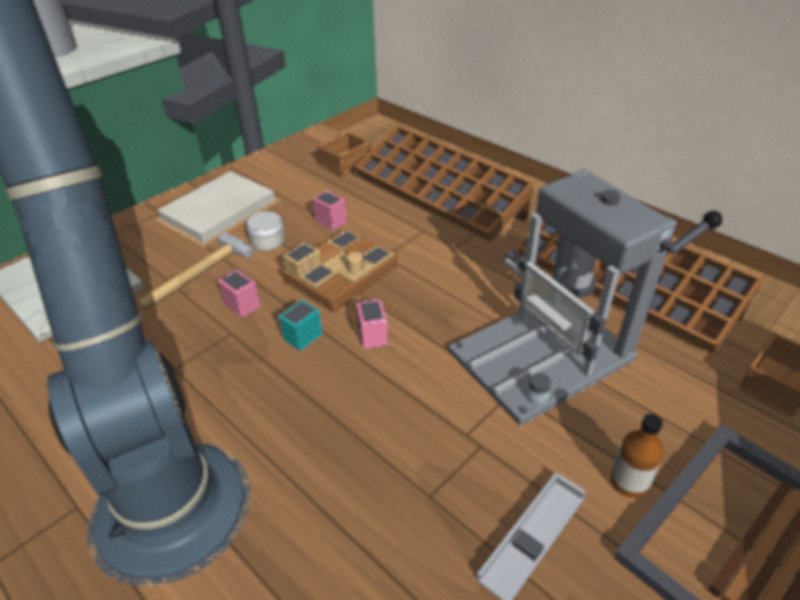

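The top view shows the crate at (278,268), with four dark-topped blocks and the tamper at (300,263). The press bed runs from (495,290) to (535,190), with the jar at (547,270). In the side view, the block at (300,258) stands proud and is probably the die. Next I'll measure these.

Run:
```python
import numpy as np,cv2
T=np.load("top.npz");W=T["W"];S=np.load("side.npz")["W"]
def at(u,v): 
    u=int(u*.64);v=int(v*.64);return np.round(np.nanmedian(W[v-1:v+2,u-1:u+2].reshape(-1,3),0),1)
for n,p in dict(base=(395,500),b1=(254,237),b2=(302,236),b3=(249,298),b4=(278,299),tam=(300,263),f1=(278,236),f2=(254,267),f3=(303,298),cen=(275,265),bedFL=(452,278),bedFR=(543,298),bedmid=(497,285),bedc=(515,240),jar=(547,270),head=(555,130),bottle=(670,280)).items(): print(n,at(*p))
# crate: all points z 20..80 inside region, bounding rect
c=at(278,268)
for nm,Q in(("top",W),("side",S)):
    P=Q.reshape(-1,3);P=P[np.isfinite(P).all(1)]
    q=P[(np.hypot(*(P[:,:2]-c[:2]).T)<140)&(P[:,2]>24)&(P[:,2]<50)]
    print(nm,"crate",len(q),cv2.minAreaRect(q[:,:2].astype(np.float32)))
    q=P[(np.hypot(*(P[:,:2]-c[:2]).T)<125)&(P[:,2]>61)&(P[:,2]<80)]
    print("hi",len(q)); 
    if len(q):
        n,lab,_,_=1,None,None,None
        for k in np.unique(np.round(q[:,:2]/40),axis=0):
            m=(np.round(q[:,:2]/40)==k).all(1); print(k*40,m.sum(),q[m].mean(0).round(1))
    b=at(515,240)
    q=P[(np.hypot(*(P[:,:2]-b[:2]).T)<200)&(P[:,2]>14)&(P[:,2]<25)]
    print(nm,"bed",len(q),cv2.minAreaRect(q[:,:2].astype(np.float32)))
    q=P[(np.hypot(*(P[:,:2]-b[:2]).T)<250)&(P[:,2]>280)&(P[:,2]<320)]
    print(nm,"head",len(q), cv2.minAreaRect(q[:,:2].astype(np.float32)) if len(q)>3 else "")
```

```text
base [109.7   1.3  -0.6]
b1 [597.1 268.   36.8]
b2 [596.2 176.6  38. ]
b3 [474.8 263.2  70.3]
b4 [477.1 219.5  37.2]
tam [538.6 172.3  71.5]
f1 [597.5 223.4  37.7]
f2 [539.6 265.8  35.4]
f3 [480.7 173.9  33. ]
cen [543.5 225.5  33. ]
bedFL [ 522.5 -109.8   21. ]
bedFR [ 482.6 -281.5   22.1]
bedmid [ 507.2 -196.7   19.5]
bedc [ 597.  -233.1   18.8]
jar [ 528.3 -281.4   65.6]
head [ 690.  -237.3  299.5]
bottle [ 492.2 -465.7  150.6]
top crate 2874 ((537.9197387695312, 220.66839599609375), (194.91392517089844, 152.06056213378906), 2.2823305130004883)
hi 454
[440. 240.] 38 [452.2 249.7  69.3]
[440. 280.] 49 [451.8 273.5  69.3]
[480. 240.] 99 [479.1 249.9  69.6]
[480. 280.] 137 [479.3 273.6  70.2]
[520. 160.] 40 [532.  169.5  70.6]
[520. 200.] 12 [533.5 183.1  71.5]
[520. 240.] 14 [502.3 250.9  68.7]
[520. 280.] 20 [502.1 274.5  70.1]
[560. 160.] 33 [546.2 170.   71.4]
[560. 200.] 12 [545.9 183.7  70. ]
top bed 3445 ((623.3194580078125, -224.6595001220703), (200.10464477539062, 269.7987060546875), 76.20735168457031)
top head 3882 ((719.9237670898438, -271.39471435546875), (235.37008666992188, 156.67247009277344), 76.06692504882812)
side crate 1633 ((537.6152954101562, 217.41796875), (197.1879425048828, 155.7601318359375), 1.6426371335983276)
hi 281
[440. 240.] 34 [451.4 248.3  68.5]
[440. 280.] 28 [451.  273.7  69.2]
[480. 240.] 72 [478.6 246.9  69.2]
[480. 280.] 59 [480.4 272.5  70.7]
[520. 160.] 43 [531.2 167.4  69.3]
[520. 200.] 3 [535.  184.4  71.6]
[520. 240.] 9 [503.8 246.7  68.2]
[520. 280.] 7 [502.5 272.2  70. ]
[560. 160.] 22 [545.4 167.2  70.6]
[560. 200.] 4 [549.3 183.7  70.8]
side bed 3224 ((623.1932373046875, -226.8501434326172), (201.02439880371094, 270.9565734863281), 75.81451416015625)
side head 2680 ((699.830078125, -272.27703857421875), (254.2367706298828, 137.23580932617188), 87.48809814453125)
```

{"api": "apply_moves", "payload": {
  "commands": [
    {"dp":[-0.43,-0.17,0],"turn":[0,0,0],"hand":60},
    {"dp":[-0.86,-0.34,0],"turn":[0,0,0],"hand":30}
  ]
}}

```text
time_s: 0.35
tool_pos: [287.4, 578.7, 230.6]
orientation: [[-0.948, 0.319, -0.0], [0.319, 0.948, -0.001], [0.0, -0.001, -1.0]]
ft_force: [0.7, 0.3, -0.8]
grip_width: 51.6
grasp_force: 0.0
```

{"api": "apply_moves", "payload": {
  "commands": [
    {"dp":[-0.43,-0.17,0],"turn":[0,0,0],"hand":0},
    {"dp":[-0.86,-0.34,0],"turn":[0,0,0],"hand":0}
  ]
}}

```text
time_s: 0.6
tool_pos: [358.6, 518.4, 230.9]
orientation: [[-0.947, 0.321, -0.0], [0.321, 0.947, -0.001], [0.0, -0.001, -1.0]]
ft_force: [0.3, 1.4, -0.3]
grip_width: 12.0
grasp_force: 0.0
```

{"api": "apply_moves", "payload": {
  "commands": [
    {"dp":[-0.43,-0.17,0],"turn":[0,0,0],"hand":0},
    {"dp":[-0.86,-0.34,0],"turn":[0,0,0],"hand":0}
  ]
}}

```text
time_s: 0.85
tool_pos: [429.1, 458.6, 230.9]
orientation: [[-0.947, 0.321, -0.001], [0.321, 0.947, -0.0], [0.0, -0.001, -1.0]]
ft_force: [0.1, -0.1, 0.4]
grip_width: 0.1
grasp_force: 0.0
```

{"api": "apply_moves", "payload": {
  "commands": [
    {"dp":[-0.43,-0.17,0],"turn":[0,0,0],"hand":0},
    {"dp":[-0.86,-0.34,0],"turn":[0,0,0],"hand":0}
  ]
}}

```text
time_s: 1.1
tool_pos: [499.6, 398.8, 230.8]
orientation: [[-0.947, 0.321, -0.001], [0.321, 0.947, -0.0], [0.001, -0.001, -1.0]]
ft_force: [0.7, -0.1, -0.7]
grip_width: 0.1
grasp_force: 0.0
```

{"api": "apply_moves", "payload": {
  "commands": [
    {"dp":[-0.18,-0.46,0],"turn":[0,0,0],"hand":0},
    {"dp":[-0.37,-0.93,0],"turn":[0,0,0],"hand":0}
  ]
}}

```text
time_s: 1.35
tool_pos: [504.0, 298.4, 230.5]
orientation: [[-0.947, 0.321, -0.001], [0.321, 0.947, -0.001], [0.001, -0.001, -1.0]]
ft_force: [-0.2, -0.1, 0.8]
grip_width: 0.1
grasp_force: 0.0
```

{"api": "apply_moves", "payload": {
  "commands": [
    {"dp":[-0.18,-0.46,0],"turn":[0,0,0],"hand":0},
    {"dp":[-0.37,-0.93,0],"turn":[0,0,-0.16],"hand":0},
    {"dp":[-0.37,-0.93,0],"turn":[0,0,-0.16],"hand":0}
  ]
}}

```text
time_s: 1.72
tool_pos: [509.7, 194.9, 231.2]
orientation: [[-0.969, 0.248, -0.0], [0.248, 0.969, -0.002], [-0.0, -0.002, -1.0]]
ft_force: [0.8, 0.3, 0.4]
grip_width: 0.2
grasp_force: 0.0
```

{"api": "apply_moves", "payload": {
  "commands": [
    {"dp":[-0.07,-0.49,0],"turn":[0,0,0],"hand":0},
    {"dp":[-0.15,-0.98,0],"turn":[0,0,0],"hand":0}
  ]
}}

```text
time_s: 1.98
tool_pos: [499.8, 101.7, 231.0]
orientation: [[-0.971, 0.238, -0.0], [0.238, 0.971, 0.0], [0.0, 0.0, -1.0]]
ft_force: [1.2, -0.1, -0.5]
grip_width: 0.0
grasp_force: 0.0
```

{"api": "apply_moves", "payload": {
  "commands": [
    {"dp":[-0.07,-0.49,0],"turn":[0,0,0],"hand":0},
    {"dp":[-0.15,-0.98,0],"turn":[0,0,0],"hand":0}
  ]
}}

```text
time_s: 2.22
tool_pos: [491.0, 2.4, 231.2]
orientation: [[-0.971, 0.239, 0.0], [0.239, 0.971, 0.001], [0.0, 0.0, -1.0]]
ft_force: [1.3, 0.9, 0.2]
grip_width: -0.0
grasp_force: 0.0
```

{"api": "apply_moves", "payload": {
  "commands": [
    {"dp":[-0.07,-0.49,0],"turn":[0,0,0],"hand":0},
    {"dp":[-0.15,-0.98,0],"turn":[0,0,0],"hand":0}
  ]
}}

```text
time_s: 2.48
tool_pos: [482.2, -96.3, 231.2]
orientation: [[-0.971, 0.239, 0.0], [0.239, 0.971, 0.001], [-0.0, 0.001, -1.0]]
ft_force: [0.5, -0.9, -0.3]
grip_width: 0.3
grasp_force: 0.0
```

{"api": "apply_moves", "payload": {
  "commands": [
    {"dp":[-0.07,-0.49,0],"turn":[0,0,0],"hand":0},
    {"dp":[-0.15,-0.98,0],"turn":[0,0,0],"hand":0}
  ]
}}

```text
time_s: 2.72
tool_pos: [473.4, -195.1, 231.1]
orientation: [[-0.971, 0.239, 0.0], [0.239, 0.971, 0.001], [-0.0, 0.001, -1.0]]
ft_force: [-0.1, 0.9, -0.3]
grip_width: 0.3
grasp_force: 0.0
```

{"api": "apply_moves", "payload": {
  "commands": [
    {"dp":[0,0,0],"turn":[0,-0.3,0],"hand":0},
    {"dp":[0,0,0],"turn":[0,-0.6,0],"hand":0},
    {"dp":[0,0,0],"turn":[0,-0.9,0],"hand":0},
    {"dp":[0,0,0],"turn":[0,-0.9,0],"hand":0}
  ]
}}

```text
time_s: 3.22
tool_pos: [470.3, -193.0, 229.5]
orientation: [[-0.867, 0.24, 0.437], [0.215, 0.971, -0.106], [-0.45, 0.002, -0.893]]
ft_force: [1.4, -0.1, 0.6]
grip_width: -0.4
grasp_force: 0.0
```

{"api": "apply_moves", "payload": {
  "commands": [
    {"dp":[0,0,0],"turn":[0,-0.3,0],"hand":0},
    {"dp":[0,0,0],"turn":[0,-0.6,0],"hand":0},
    {"dp":[0,0,0],"turn":[0,-0.9,0],"hand":0},
    {"dp":[0,0,0],"turn":[0,-0.9,0],"hand":0}
  ]
}}

```text
time_s: 3.72
tool_pos: [463.5, -213.2, 248.7]
orientation: [[-0.755, 0.274, 0.596], [0.17, 0.959, -0.225], [-0.633, -0.069, -0.771]]
ft_force: [0.1, -0.7, -0.5]
grip_width: -0.0
grasp_force: 0.0
```

Run:
```python
from h import *
s=arm.read_state(); print(s["tool_pos"],s["orientation"],s["joint_positions"])
im,d=eyes.read_camera("wrist");c=eyes.get_calibration("wrist");print(c)
np.savez("wrist1.npz",im=im,d=d,p=s["tool_pos"],R=s["orientation"])
cv2.imwrite("pics/w1.png",cv2.resize(im,(800,600)))
# guard panel, lip in press frame from side cloud
W=np.load("side.npz")["W"].reshape(-1,3)
W=W[np.isfinite(W).all(1)]
a=np.deg2rad(-14.0);A=np.array([[np.cos(a),np.sin(a),0],[-np.sin(a),np.cos(a),0],[0,0,1]])
Q=(W-[560.2,-210.2,0])@A.T
m=(abs(Q[:,1])<60)&(Q[:,0]>20)&(Q[:,0]<100)&(Q[:,2]>28)&(Q[:,2]<190)
q=Q[m]
for z in range(28,190,6):
    k=q[(q[:,2]>=z)&(q[:,2]<z+6)]
    if len(k): print(z,len(k),np.percentile(k[:,0],[5,50,95]).round(0),np.percentile(k[:,1],[1,99]).round(0))
W=np.load("top.npz")["W"].reshape(-1,3);W=W[np.isfinite(W).all(1)]
Q=(W-[560.2,-210.2,0])@A.T
q=Q[(Q[:,0]>-65)&(Q[:,0]<40)&(Q[:,2]>25.5)&(Q[:,2]<35)&(abs(Q[:,1])<50)]
print("rails",len(q),[(x,np.median(q[(abs(q[:,0]-x)<18)&(q[:,1]*s>0),1]).round(1)) for x in(-50,-15,20) for s in(1,-1)])
```

```text
[ 463.54465556 -213.16853727  248.70780607] [[-0.75506247  0.27355446  0.59585957]
 [ 0.16978644  0.95938254 -0.22529471]
 [-0.63328764 -0.0689427  -0.77083959]] [-0.43145449 -0.15336361  0.71799522  2.38720734  0.63907196  0.21734655
  1.05366509]
{'fx': 297.3186396354542, 'fy': 297.3186396354542, 'cx': 254.8884248192193, 'cy': 187.99883253716538, 'mount': array([[-8.40255803e-05, -9.52890959e-01, -3.03313061e-01,
         7.77064399e+01],
       [ 9.99999938e-01, -1.83915917e-04,  3.00765944e-04,
        -9.12416352e-02],
       [-3.42381249e-04, -3.03313017e-01,  9.52890915e-01,
        -1.42318312e+02],
       [ 0.00000000e+00,  0.00000000e+00,  0.00000000e+00,
         1.00000000e+00]])}
28 138 [23. 58. 95.] [-39.  38.]
34 3 [33. 66. 83.] [28. 32.]
58 6 [73. 73. 74.] [-55.  48.]
64 49 [71. 73. 75.] [-58.  57.]
70 70 [71. 73. 75.] [-58.  56.]
76 54 [72. 73. 75.] [-59.  59.]
82 50 [72. 74. 75.] [-59.  54.]
88 21 [72. 73. 75.] [-57.  55.]
94 10 [73. 74. 75.] [-60. -37.]
100 12 [72. 73. 75.] [-56.  59.]
106 30 [54. 73. 76.] [-58.  58.]
112 214 [53. 66. 75.] [-54.  53.]
118 77 [54. 73. 75.] [-58.  57.]
124 62 [72. 74. 75.] [-58.  58.]
130 60 [71. 73. 76.] [-59.  58.]
136 61 [72. 74. 75.] [-57.  57.]
142 62 [72. 74. 76.] [-56.  57.]
148 83 [71. 74. 97.] [-58.  56.]
154 82 [72. 74. 98.] [-59.  57.]
160 139 [71. 75. 96.] [-59.  58.]
166 11 [70. 72. 99.] [-55.  53.]
172 5 [ 98.  99. 100.] [-6.  2.]
178 5 [97. 99. 99.] [-9.  2.]
184 7 [ 98.  99. 100.] [-7.  5.]
rails 194 [(-50, np.float64(35.1)), (-50, np.float64(-32.8)), (-15, np.float64(35.0)), (-15, np.float64(-32.7)), (20, np.float64(34.9)), (20, np.float64(-32.6))]
```

View pics/w1.png

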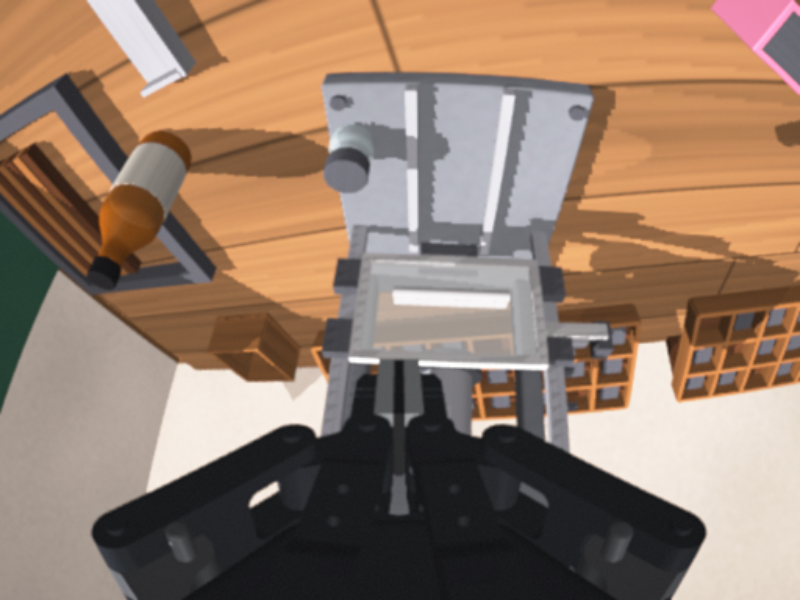

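The wrist view shows the lip at (450,298) and the channel rails at (410,170) and (497,170), with the jar at (347,165). The lip's top is at about 113 mm, so the guard starts in the 0.008 notch. Joint 6 is at its limit, so I'll ease the tilt and move outwards.

{"api": "apply_moves", "payload": {
  "commands": [
    {"dp":[0,0,0.3],"turn":[0,0.15,0],"hand":0},
    {"dp":[0,0,0.7],"turn":[0,0.3,0],"hand":0},
    {"dp":[0,0,0.7],"turn":[0,0.3,0],"hand":0},
    {"dp":[0,0,0.7],"turn":[0,0.3,0],"hand":0}
  ]
}}

```text
time_s: 4.28
tool_pos: [506.6, -226.4, 193.4]
orientation: [[-0.84, 0.268, 0.471], [0.2, 0.961, -0.191], [-0.504, -0.066, -0.861]]
ft_force: [-0.1, 1.0, 0.2]
grip_width: 0.1
grasp_force: 0.0
```

```bash
cat >> h.py <<'E'
O=np.array([561.4,-209.3,0]); a=np.deg2rad(-14.0)
PR=np.array([[np.cos(a),-np.sin(a),0],[np.sin(a),np.cos(a),0],[0,0,1]])
def st(targets=()):
    s=arm.read_state(); p=s["tool_pos"]; R=s["orientation"]
    print("t",s["time_s"],"p",p.round(1),"press",(PR.T@(p-O)).round(1),"F",s["ft_force"].round(1),"w",round(s["grip_width"],1),"gf",round(s["grasp_force"],1))
    print("R in press\n",(PR.T@R).round(3),"\nq",s["joint_positions"].round(2))
    for t in targets: print("to",t,"dp",(R.T@(O+PR@np.array(t,float)-p)/100).round(3))
E
python3 -c "
from h import *
st([(22,0,80)])"
```

```text
t 4.275 p [ 506.6 -226.4  193.4] press [-49.  -29.8 193.4] F [-0.1  1.   0.2] w 0.1 gf 0.0
R in press
 [[-0.864  0.028  0.503]
 [-0.01   0.997 -0.071]
 [-0.504 -0.066 -0.861]] 
q [-0.45  0.15  0.87  2.27 -0.43  0.26  2.09]
to (22, 0, 80) dp [-0.045  0.392  1.312]
```

{"api": "apply_moves", "payload": {
  "commands": [
    {"dp":[-0.01,0.2,0.35],"turn":[0,0,0],"hand":0},
    {"dp":[-0.02,0.39,0.7],"turn":[0,0,0],"hand":0},
    {"dp":[-0.02,0.39,0.7],"turn":[0,0,0],"hand":0}
  ]
}}

```text
time_s: 4.65
tool_pos: [552.5, -202.9, 133.7]
orientation: [[-0.847, 0.262, 0.462], [0.195, 0.962, -0.189], [-0.494, -0.07, -0.867]]
ft_force: [1.4, -0.3, 1.6]
grip_width: 0.4
grasp_force: 0.0
```

```bash
cat >> h.py <<'E'
from scipy.spatial.transform import Rotation as Ro
def turn(tilt,yaw=0):
    "turn numbers to reach a tool orientation with tilt degrees from vertical (press frame)"
    R=arm.read_state()["orientation"]; t=np.deg2rad(tilt)
    D=PR@Ro.from_euler("z",yaw,degrees=True).as_matrix()@np.array([[-np.cos(t),0,np.sin(t)],[0,1,0],[-np.sin(t),0,-np.cos(t)]])
    print("turn",tilt,(np.rad2deg(Ro.from_matrix(R.T@D).as_rotvec())/30).round(3))
E
python3 -c "
from h import *
st([(20,0,85)]);turn(45);turn(50)"
```

```text
t 4.65 p [ 552.5 -202.9  133.7] press [-10.2   4.  133.7] F [ 1.4 -0.3  1.6] w 0.4 gf 0.0
R in press
 [[-0.869  0.021  0.494]
 [-0.016  0.997 -0.072]
 [-0.494 -0.07  -0.867]] 
q [-0.39  0.35  0.77  2.25 -1.04  0.21  2.59]
to (20, 0, 85) dp [-0.022  0.001  0.574]
turn 45 [-0.132 -0.512  0.049]
turn 50 [-0.13  -0.678  0.055]
```

```bash
cat > fk.py <<'E'
import numpy as np, itertools, json
from scipy.spatial.transform import Rotation as Ro
from scipy.optimize import least_squares
D=[([-1.27289912,.46945683,-.04858917,1.53369096,.02408951,1.14098276,-.08225876],[216.48687,638.730795,230.25227],[[-.947096,.320951,-.000566],[.320951,.947094,-.001869],[-.000064,-.001952,-.999998]]),
([-.43145449,-.15336361,.71799522,2.38720734,.63907196,.21734655,1.05366509],[463.545,-213.169,248.708],[[-.755062,.273554,.59586],[.169786,.959383,-.225295],[-.633288,-.068943,-.77084]]),
([-.45,.15,.87,2.27,-.43,.26,2.09],[506.6,-226.4,193.4],[[-.84,.268,.471],[.2,.961,-.191],[-.504,-.066,-.861]]),
([-.39,.35,.77,2.25,-1.04,.21,2.59],[552.5,-202.9,133.7],[[-.847,.262,.462],[.195,.962,-.189],[-.494,-.07,-.867]])]
def rots(q,S,c7):
    R=Ro.identity();out=[]
    for i,(x,s) in enumerate(zip(q,S)):
        R=R*Ro.from_euler("y" if i in(1,3,5) else "z",s*x); out.append(R)
    out[-1]=out[-1]*Ro.from_euler("z",c7); return out
if __name__=="__main__":
    best=[]
    for S in itertools.product([1,-1],repeat=7):
        if S[1]<0: continue
        for k in range(4):
            e=max((rots(q,S,k*np.pi/2)[-1].inv()*Ro.from_matrix(R)).magnitude() for q,p,R in D)
            best.append((e,S,k))
    best.sort(key=lambda b:b[0]); print(best[:4])
    _,S,k=best[0]
    A=[];b=[]
    for q,p,R in D:
        r=[x.as_matrix() for x in rots(q,S,k*np.pi/2)]
        # const z, upper arm z, elbow x-offset, forearm z, forearm x-offset, wrist x-offset, tool z
        A.append(np.stack([[0,0,1],r[2][:,2],r[2][:,0],r[4][:,2],r[3][:,0],r[5][:,0],r[5][:,2]],1)); b.append(p)
    A=np.vstack(A);b=np.hstack(b);x,res,rk,sv=np.linalg.lstsq(A,b,rcond=1e-3);print(x.round(1),rk,sv.round(2),(A@x-b).round(1))
E
python3 fk.py
```

```text
[(0.00978495870156115, (-1, 1, -1, 1, -1, 1, -1), 1), (0.653478995961861, (1, 1, 1, 1, 1, 1, 1), 3), (1.030177878947947, (1, 1, -1, 1, -1, 1, -1), 0), (1.1860422141688487, (1, 1, -1, 1, 1, 1, 1), 3)]
[ 440.9  729.4 -179.   570.8  104.8  -30.8  609.5] 7 [3.9  3.31 1.09 0.6  0.46 0.13 0.05] [-38.6  11.6  -1.5  19.4  31.7  -7.2   8.4  26.6  -2.2   1.   15.6  10.8]
```

{"api": "apply_moves", "payload": {
  "commands": [
    {"dp":[-0.08,-0.04,-0.5],"turn":[-0.05,0.3,0],"hand":0},
    {"dp":[-0.17,-0.07,-0.97],"turn":[-0.1,0.6,0],"hand":0},
    {"dp":[-0.17,-0.07,-0.97],"turn":[-0.14,0.9,0],"hand":0},
    {"dp":[-0.17,-0.07,-0.97],"turn":[-0.14,0.98,0],"hand":0},
    {"dp":[-0.17,-0.07,-0.97],"turn":[-0.14,0.98,0],"hand":0}
  ]
}}

```text
time_s: 5.28
tool_pos: [520.5, -195.5, 228.3]
orientation: [[-0.968, 0.25, 0.009], [0.25, 0.968, 0.0], [-0.009, 0.003, -1.0]]
ft_force: [-0.0, 0.3, -0.4]
grip_width: -0.1
grasp_force: 0.0
```

```bash
cat >> h.py <<'E'
from fk import rots
S=(-1,1,-1,1,-1,1,-1)
def fore():
    q=arm.read_state()["joint_positions"]; r=rots(q,S,np.pi/2)
    print("forearm axis (press)",(PR.T@r[4].as_matrix()[:,2]).round(3),"tilt",np.rad2deg(np.arccos(-r[4].as_matrix()[2,2])).round(1))
E
python3 -c "
from h import *
st([(-60,0,250)]);turn(0);fore()"
```

```text
t 5.275 p [ 520.5 -195.5  228.3] press [-43.    3.5 228.3] F [-0.   0.3 -0.4] w -0.1 gf 0.0
R in press
 [[-1.     0.008  0.009]
 [ 0.008  1.     0.003]
 [-0.009  0.003 -1.   ]] 
q [-0.55  0.46  1.14  1.87 -0.48  1.11  2.09]
to (-60, 0, 250) dp [ 0.168 -0.035 -0.219]
turn 0 [ 0.005  0.017 -0.016]
forearm axis (press) [ 0.778 -0.448 -0.441] tilt 63.8
```

```bash
cat >> h.py <<'E'
def log():
    import json; s=arm.read_state()
    open("log.jsonl","a").write(json.dumps([list(s["joint_positions"]),list(s["tool_pos"]),s["orientation"].tolist()])+"\n"); print(s["time_s"],s["joint_positions"].round(3),s["tool_pos"].round(1))
E
python3 -c "
from h import *
log()"
```

```text
5.275 [-0.554  0.461  1.145  1.872 -0.476  1.107  2.089] [ 520.5 -195.5  228.3]
```

{"api": "apply_moves", "payload": {
  "commands": [
    {"dp":[0,0,0],"turn":[0.3,0,0],"hand":0},
    {"dp":[0,0,0],"turn":[0.6,0,0],"hand":0},
    {"dp":[0,0,0],"turn":[0.9,0,0],"hand":0},
    {"dp":[0,0,0],"turn":[0.9,0,0],"hand":0}
  ]
}}

```text
time_s: 5.78
tool_pos: [518.1, -192.1, 226.1]
orientation: [[-0.969, 0.222, -0.108], [0.247, 0.865, -0.436], [-0.004, -0.449, -0.893]]
ft_force: [-0.2, 0.1, -0.5]
grip_width: -0.1
grasp_force: 0.0
```

```bash
python3 -c "
from h import *
log()"
```

```text
5.775 [-0.84   0.593  1.253  1.911 -0.117  0.976  1.723] [ 518.1 -192.1  226.1]
```

{"api": "apply_moves", "payload": {
  "commands": [
    {"dp":[0.4,0,-0.3],"turn":[0,-0.3,0],"hand":0},
    {"dp":[0.4,0,-0.3],"turn":[0,-0.6,0],"hand":0},
    {"dp":[0.4,0,-0.3],"turn":[0,-0.6,0],"hand":0}
  ]
}}

```text
time_s: 6.15
tool_pos: [478.9, -174.1, 253.1]
orientation: [[-0.953, 0.231, 0.195], [0.11, 0.865, -0.489], [-0.282, -0.445, -0.85]]
ft_force: [0.0, -0.4, -0.4]
grip_width: -0.1
grasp_force: 0.0
```

```bash
python3 -c "
from h import *
log()
fore();st()
import json
L=[json.loads(l) for l in open('log.jsonl')]
from fk import D
L=[(D[0],1),(D[1],1),(D[2],.2),(D[3],.2)]+[(l,1) for l in L]
A=[];b=[];w=[]
for (q,p,R),k in L:
    r=[x.as_matrix() for x in rots(q,S,np.pi/2)]
    A.append(k*np.stack([[0,0,1],r[0][:,0],r[0][:,1],r[2][:,2],r[2][:,0],r[2][:,1],r[4][:,2],r[3][:,0],r[4][:,1],r[5][:,0],r[6][:,2]],1));b.append(k*np.array(p))
A=np.vstack(A);b=np.hstack(b)
pr=np.array([350,0,0,420,0,0,400,0,0,0,300.]);sg=np.array([150,60,60,150,80,60,150,80,60,80,100.])
lam=1
AA=np.vstack([A,np.diag(lam/sg)]);bb=np.hstack([b,lam*pr/sg])
x=np.linalg.lstsq(AA,bb,rcond=None)[0];print(x.round(1));print((A@x-b).round(1))
"
```

```text
6.15 [-1.198  0.124  1.28   2.174  0.563  0.761  1.071] [ 478.9 -174.1  253.1]
forearm axis (press) [ 0.804  0.061 -0.592] tilt 53.7
t 6.15 p [ 478.9 -174.1  253.1] press [-88.6  14.2 253.1] F [ 0.  -0.4 -0.4] w -0.1 gf 0.0
R in press
 [[-0.951  0.015  0.307]
 [-0.124  0.895 -0.428]
 [-0.282 -0.445 -0.85 ]] 
q [-1.2   0.12  1.28  2.17  0.56  0.76  1.07]
[ 2.388e+02  3.000e-01 -2.670e+01  5.543e+02  6.000e-01 -1.530e+01
  4.669e+02  9.000e-01 -1.000e-01  6.000e-01  3.061e+02]
[-0.1 -0.  -0.1  0.  -0.  -0.   0.1 -0.3 -0.2 -0.5 -0.4 -0.4  0.2  0.1
  0.1 -0.  -0.1  0.  -0.1  0.1  0.1]
```

```bash
cat > kin.py <<'E'
import numpy as np
from fk import rots,Ro
from scipy.optimize import least_squares
S=(-1,1,-1,1,-1,1,-1)
lo=np.array([-2.59,-.33,-1.39,.1,-1.04,.21,-2.66]);hi=np.array([2.59,1.99,1.29,2.45,4.18,1.99,2.66])
O=np.array([561.4,-209.3,0]); a=np.deg2rad(-14.0)
PR=np.array([[np.cos(a),-np.sin(a),0],[np.sin(a),np.cos(a),0],[0,0,1]])
def fk(q):
    r=[x.as_matrix() for x in rots(q,S,np.pi/2)]
    return np.array([0,0,238.8])-26.7*r[0][:,1]+554.3*r[2][:,2]-15.3*r[2][:,1]+466.9*r[4][:,2]+306.1*r[6][:,2], r[6]
def pose(x,y,z,tilt,side=0,yaw=0):
    t=np.deg2rad(tilt)
    B=np.array([[-np.cos(t),0,np.sin(t)],[0,1,0],[-np.sin(t),0,-np.cos(t)]])
    return O+PR@np.array([x,y,z]), PR@Ro.from_euler("zx",[yaw,side],degrees=True).as_matrix()@B
def err(q,P):
    p,R=fk(q); return np.hstack([(p-P[0])/300,Ro.from_matrix(R@P[1].T).as_rotvec()])
def ik(P,q0,w=1e-4):
    q0=np.clip(q0,lo+1e-6,hi-1e-6)
    s=least_squares(lambda q:np.hstack([err(q,P),w*(q-q0)]),q0,bounds=(lo,hi))
    return s.x,np.abs(err(s.x,P)).max()
E
cat > t.py <<'E'
from kin import *
rng=np.random.default_rng(0)
for tilt in (45,55,60,65,70):
    t=np.deg2rad(90-tilt);good=[]
    for z in(85,):
        P=pose(66-11*np.sin(t),0,z,tilt)
        for _ in range(25):
            q,e=ik(P,rng.uniform(lo,hi))
            if e<2e-3: good.append((np.min(np.minimum(q-lo,hi-q)),q))
    good.sort(key=lambda g:-g[0]); print(tilt,len(good))
    for m,q in good[:3]: print("  ",m.round(2),q.round(2))
E
python3 t.py
```

```text
45 16
   0.24 [ 1.14  0.79 -1.1   2.21  2.23  0.64 -0.27]
   0.24 [ 1.13  0.78 -1.08  2.21  2.25  0.63 -0.29]
   0.22 [ 0.84  0.58 -0.66  2.23  2.57  0.43 -0.78]
55 16
   0.16 [ 1.22  0.99 -1.22  2.29  2.53  0.89 -0.35]
   0.12 [ 0.44  0.55 -0.16  2.33  3.14  0.69 -1.47]
   0.12 [ 0.38  0.55 -0.09  2.33  3.17  0.7  -1.52]
60 18
   0.13 [ 1.13  0.9  -1.04  2.32  2.76  0.92 -0.64]
   0.12 [ 1.08  0.85 -0.96  2.33  2.8   0.89 -0.73]
   0.12 [ 1.01  0.79 -0.87  2.33  2.85  0.88 -0.84]
65 23
   0.11 [ 1.27  1.2  -1.27  2.34  2.79  1.1  -0.33]
   0.11 [ 1.26  1.19 -1.25  2.34  2.8   1.1  -0.35]
   0.1 [ 1.08  0.92 -0.96  2.35  2.92  1.02 -0.76]
70 17
   0.09 [ 1.21  1.16 -1.15  2.36  2.97  1.16 -0.5 ]
   0.08 [ 1.02  0.93 -0.86  2.37  3.05  1.14 -0.87]
   0.08 [ 0.93  0.87 -0.74  2.37  3.08  1.14 -0.99]
```

```bash
cat >> kin.py <<'E'
def jac(q):
    p0,R0=fk(q);J=np.zeros((6,7))
    for i in range(7):
        d=q.copy();d[i]+=1e-5;p,R=fk(d)
        J[:3,i]=(p-p0)/1000/1e-5; J[3:,i]=Ro.from_matrix(R@R0.T).as_rotvec()/1e-5
    return J
def follow(q,P,n=10,lam=.02,mode="box"):
    "min-norm joint motion along the straight path to pose P"
    q=np.array(q,float);p0,R0=fk(q);rv=Ro.from_matrix(P[1]@R0.T).as_rotvec()
    for k in range(1,n+1):
        T=(p0+(P[0]-p0)*k/n,Ro.from_rotvec(rv*k/n).as_matrix()@R0)
        for _ in range(4):
            p,R=fk(q);e=np.hstack([(T[0]-p)/1000,Ro.from_matrix(T[1]@R.T).as_rotvec()])
            free=np.ones(7,bool)
            for _ in range(4):
                J=jac(q)*free; dq=J.T@np.linalg.solve(J@J.T+lam**2*np.eye(6),e)
                bad=free&((q+dq>hi)|(q+dq<lo))
                if not bad.any(): break
                free&=~bad
            q=np.clip(q+dq,lo,hi)
    return q
E
cat > t.py <<'E'
from kin import *; import json
L=[json.loads(l) for l in open('log.jsonl')]
for l in L: print(abs(fk(l[0])[0]-l[1]).max().round(2))
for i in(0,1):
    print("meas",np.round(L[i+1][0],2),"sim",follow(L[i][0],(np.array(L[i+1][1]),np.array(L[i+1][2]))).round(2))
from fk import D
q=D[0][0]
for p in ((499.6,398.8,231),(510,195,231),(473.4,-195,231)):
    y=np.array([.239,.971,0]) if p[1]<300 else np.array([.321,.947,0]);z=np.array([0,0,-1.]);R=np.stack([np.cross(y,z),y,z],1)
    q=follow(q,(np.array(p),R),20);print(q.round(2))
q=follow(q,(np.array([473.4,-195,231]),PR@pose(0,0,0,27)[1]*0+pose(0,0,0,27)[1]));print(q.round(2))
q=follow(q,(np.array(D[1][1]),np.array(D[1][2])));print("sim",q.round(2),"meas",np.round(D[1][0],2))
E
python3 t.py
```

```text
1.02
0.85
0.87
meas [-0.84  0.59  1.25  1.91 -0.12  0.98  1.72] sim [-0.85  0.61  1.28  1.91 -0.15  0.98  1.75]
meas [-1.2   0.12  1.28  2.17  0.56  0.76  1.07] sim [-1.2   0.13  1.29  2.18  0.56  0.76  1.08]
[-0.78  0.41  0.05  1.63 -0.02  1.1   0.52]
[-0.52  0.26  0.1   1.85 -0.03  1.04  0.92]
[ 0.01  0.2   0.35  1.93 -0.08  1.02  1.73]
[ 0.   -0.    0.33  2.24 -0.1   0.43  1.74]
sim [-0.44 -0.15  0.72  2.39  0.65  0.22  1.05] meas [-0.43 -0.15  0.72  2.39  0.64  0.22  1.05]
```

```bash
cat > t.py <<'E'
from kin import *; import json,time
q0=np.array(json.loads(open('log.jsonl').readlines()[-1])[0])
rng=np.random.default_rng(1);best=[];t0=time.time()
fin=[pose(-60,0,170,55),pose(-20,0,90,55),pose(58,0,88,55),pose(58,0,140,55)]
while time.time()-t0<240:
    n=rng.integers(1,4)
    W=[(rng.uniform(-120,-20),rng.uniform(-60,120),rng.uniform(180,330),rng.uniform(0,60),rng.uniform(-50,50),rng.uniform(-60,60)) for _ in range(n)]
    q=q0;
    for w in W:
        q=follow(q,pose(*w),6)
    for f in fin: q=follow(q,f,4)
    e=np.abs(err(q,fin[-1])).max()
    best.append((e,n,W,q))
    if e<.01 and sum(b[0]<.01 for b in best)>=6: break
best.sort(key=lambda b:b[0]+.003*b[1])
print(len(best))
for e,n,W,q in best[:5]: print(e.round(4),n,np.round(W,0).tolist(),q.round(2))
E
python3 t.py
```

```text
12
0.0 1 [[-66.0, -10.0, 204.0, 58.0, 2.0, -46.0]] [ 1.29  0.9  -1.32  2.28  2.37  0.83 -0.27]
0.0 1 [[-41.0, -26.0, 300.0, 11.0, -42.0, 43.0]] [ 1.25  0.82 -1.25  2.28  2.42  0.77 -0.37]
0.0 2 [[-51.0, 30.0, 192.0, 29.0, -29.0, -44.0], [-69.0, 81.0, 224.0, 46.0, 3.0, -42.0]] [ 1.3   0.92 -1.34  2.28  2.37  0.84 -0.25]
0.0 2 [[-44.0, 66.0, 199.0, 23.0, -8.0, 20.0], [-74.0, 46.0, 306.0, 44.0, -13.0, -6.0]] [ 1.29  0.91 -1.34  2.28  2.37  0.84 -0.25]
0.0 2 [[-77.0, 96.0, 275.0, 49.0, -16.0, 5.0], [-100.0, 119.0, 216.0, 15.0, -43.0, -29.0]] [ 1.28  0.88 -1.31  2.28  2.39  0.81 -0.29]
```

```bash
cat >> kin.py <<'E'
def leg(q,P):
    p,R=fk(q); return "dp %s turn %s"%((R.T@(P[0]-p)/100).round(2),(np.rad2deg(Ro.from_matrix(R.T@P[1]).as_rotvec())/30).round(2))
E
cat > t.py <<'E'
from kin import *; import json
q0=np.array(json.loads(open('log.jsonl').readlines()[-1])[0])
for W in ([],[pose(-66,-10,204,58,0,-46)],[pose(-80,0,240,40,-10,-20)],[pose(-60,0,200,55,0,-20)]):
    q=q0; print('---')
    for P in W+[pose(-60,0,170,55),pose(-20,0,90,55),pose(20,0,88,55),pose(58,0,88,55),pose(58,0,140,55)]:
        L=leg(q,P);Q=[]
        for k in range(1): q=follow(q,P,16)
        print(L,"q",q.round(2),"e",np.abs(err(q,P)).max().round(4))
E
python3 t.py
```

```text
---
dp [-0.02  0.25  0.86] turn [-0.74 -1.21  0.51] q [-1.02 -0.17  1.26  2.43  2.61  0.21 -0.92] e 0.3279
dp [ 1.38 -0.08  1.13] turn [-0.02 -0.04 -0.  ] q [ 1.3   0.95 -1.26  2.45  2.56  0.96 -0.42] e 0.0104
dp [-0.19  0.01  0.31] turn [ 0. -0. -0.] q [ 1.26  0.97 -1.24  2.37  2.55  0.93 -0.39] e 0.0
dp [-0.22 -0.    0.31] turn [-0.  0. -0.] q [ 1.22  0.98 -1.21  2.29  2.52  0.89 -0.36] e 0.0
dp [-0.43 -0.   -0.3 ] turn [-0.  0. -0.] q [ 1.27  0.85 -1.27  2.28  2.4   0.79 -0.33] e 0.0
---
dp [-0.04  0.01  0.6 ] turn [ 0.26 -0.89  1.69] q [-1.14  0.57  1.27  2.43  1.6   0.33 -1.06] e 0.0
dp [0.3  0.11 0.15] turn [-1.28  0.09 -0.85] q [ 1.46  0.62 -1.37  2.45  2.43  0.66 -0.51] e 0.0615
dp [0.6  0.05 0.67] turn [ 0.   -0.01 -0.  ] q [ 1.36  1.1  -1.39  2.45  2.49  1.05 -0.25] e 0.0065
dp [-0.2   0.    0.32] turn [ 0. -0. -0.] q [ 1.32  1.11 -1.36  2.37  2.48  1.02 -0.22] e 0.0
dp [-0.22 -0.    0.31] turn [-0.  0. -0.] q [ 1.28  1.11 -1.34  2.29  2.46  0.98 -0.18] e 0.0
dp [-0.43 -0.   -0.3 ] turn [-0.  0. -0.] q [ 1.31  0.97 -1.39  2.28  2.34  0.88 -0.19] e 0.0
---
dp [-0.02 -0.07  0
[... 455 characters left out ...]
8 -0.18] e 0.0
dp [-0.43 -0.   -0.3 ] turn [-0.  0. -0.] q [ 1.31  0.97 -1.39  2.28  2.34  0.89 -0.18] e 0.0
---
dp [-0.1   0.11  0.61] turn [-0.33 -1.04  1.03] q [ 1.14  0.37 -1.23  2.45  2.05  0.86 -0.74] e 0.0161
dp [ 0.3  -0.02  0.15] turn [-0.55 -0.   -0.38] q [ 1.47  0.63 -1.39  2.45  2.42  0.67 -0.49] e 0.0615
dp [0.6  0.05 0.67] turn [ 0.   -0.01 -0.  ] q [ 1.36  1.1  -1.39  2.45  2.49  1.05 -0.24] e 0.0067
dp [-0.2   0.    0.32] turn [ 0. -0. -0.] q [ 1.32  1.11 -1.37  2.37  2.48  1.02 -0.21] e 0.0
dp [-0.22 -0.    0.31] turn [-0.  0. -0.] q [ 1.28  1.12 -1.35  2.29  2.46  0.98 -0.18] e 0.0
dp [-0.43 -0.   -0.3 ] turn [-0.  0. -0.] q [ 1.31  0.97 -1.39  2.28  2.34  0.88 -0.18] e 0.0
```

{"api": "apply_moves", "payload": {
  "commands": [
    {"dp":[0,-0.02,0.05],"turn":[-0.04,-0.16,0.2],"hand":0},
    {"dp":[-0.01,-0.04,0.1],"turn":[-0.08,-0.31,0.41],"hand":0},
    {"dp":[-0.01,-0.05,0.15],"turn":[-0.13,-0.47,0.62],"hand":0},
    {"dp":[-0.02,-0.07,0.21],"turn":[-0.17,-0.63,0.82],"hand":0},
    {"dp":[-0.02,-0.07,0.21],"turn":[-0.17,-0.63,0.82],"hand":0}
  ]
}}

```text
time_s: 6.78
tool_pos: [482.6, -192.0, 238.6]
orientation: [[-0.662, 0.558, 0.5], [0.316, 0.814, -0.488], [-0.679, -0.165, -0.715]]
ft_force: [0.4, 0.2, -0.6]
grip_width: -0.3
grasp_force: 0.0
```

```bash
cat > t.py <<'E'
from h import log,arm; log()
from kin import *
q0=arm.read_state()["joint_positions"]
for W in ([pose(-40,0,190,55),pose(-10,0,150,55)],[pose(-40,0,240,55),pose(-10,0,150,55)],[pose(-50,0,210,50,0,0),pose(0,0,150,55)],[pose(-20,0,200,58)],[pose(-60,0,220,50,0,-10),pose(-10,0,170,55)]):
    q=q0; print('---')
    for P in W+[pose(0,0,88,55),pose(58,0,88,55),pose(58,0,140,55)]:
        L=leg(q,P);q=follow(q,P,16)
        print(L,"q",q.round(2),"e",np.abs(err(q,P)).max().round(4))
E
python3 t.py
```

```text
6.775 [-1.156 -0.104  1.144  2.404  1.364  0.609 -0.069] [ 482.6 -192.   238.6]
---
dp [0.05 0.24 0.59] turn [-0.72 -0.43 -0.21] q [ 1.26  0.35 -1.05  2.45  2.77  0.5  -1.  ] e 0.0035
dp [0.17 0.   0.47] turn [ 0. -0. -0.] q [ 1.12  0.5  -0.95  2.42  2.74  0.63 -0.91] e 0.0
dp [0.45 0.   0.44] turn [-0. -0. -0.] q [ 1.04  0.69 -0.88  2.42  2.79  0.8  -0.87] e 0.0
dp [-0.33  0.    0.48] turn [ 0. -0. -0.] q [ 0.99  0.71 -0.84  2.3   2.75  0.73 -0.83] e 0.0
dp [-0.43  0.   -0.3 ] turn [ 0.  0. -0.] q [ 1.02  0.58 -0.87  2.29  2.69  0.6  -0.83] e 0.0
---
dp [-0.29  0.16  0.23] turn [-0.72 -0.43 -0.21] q [ 0.31  0.06  0.02  2.45  3.35  0.33 -1.72] e 0.0001
dp [0.57 0.   0.76] turn [ 0. -0. -0.] q [ 0.58  0.34 -0.3   2.45  3.12  0.59 -1.44] e 0.0
dp [ 0.45 -0.    0.44] turn [-0. -0.  0.] q [ 0.6   0.53 -0.33  2.45  3.08  0.77 -1.36] e 0.0
dp [-0.33  0.    0.48] turn [-0. -0. -0.] q [ 0.57  0.56 -0.32  2.32  3.06  0.68 -1.34] e 0.0
dp [-0.43  0.   -0.3 ] turn [ 0.  0. -0.] q [ 0.58  0.44 -0.33  2.31  3.05  0.55 -1.36] e 0.0
---
dp [-0.02  0.17  0.39] turn [-0.71 -0.27 -0.24] q [ 0.44  0.1 
[... 591 characters left out ...]
2.44  2.96  0.77 -1.15] e 0.0
dp [-0.33 -0.    0.48] turn [-0.  0.  0.] q [ 0.77  0.61 -0.56  2.31  2.92  0.69 -1.12] e 0.0
dp [-0.43  0.   -0.3 ] turn [ 0.  0. -0.] q [ 0.79  0.48 -0.58  2.3   2.89  0.56 -1.13] e 0.0
---
dp [-0.01  0.12  0.26] turn [-0.47 -0.24 -0.01] q [ 0.4   0.06 -0.21  2.45  2.44  0.29 -1.03] e 0.0011
dp [0.07 0.09 0.7 ] turn [-0.26 -0.17 -0.2 ] q [ 0.64  0.29 -0.36  2.43  3.1   0.53 -1.42] e 0.0
dp [0.61 0.   0.55] turn [ 0. -0. -0.] q [ 0.59  0.53 -0.33  2.45  3.08  0.77 -1.36] e 0.0
dp [-0.33 -0.    0.48] turn [-0. -0.  0.] q [ 0.57  0.56 -0.31  2.32  3.06  0.68 -1.34] e 0.0
dp [-0.43  0.   -0.3 ] turn [ 0.  0. -0.] q [ 0.58  0.44 -0.33  2.31  3.05  0.55 -1.36] e 0.0
```

Taking the second option, which keeps the tool high through the elbow's swing.

{"api": "apply_moves", "payload": {
  "commands": [
    {"dp":[-0.07,0.04,0.06],"turn":[-0.18,-0.11,-0.05],"hand":0},
    {"dp":[-0.15,0.08,0.12],"turn":[-0.36,-0.21,-0.1],"hand":0},
    {"dp":[-0.22,0.12,0.18],"turn":[-0.54,-0.32,-0.16],"hand":0},
    {"dp":[-0.29,0.16,0.23],"turn":[-0.72,-0.43,-0.21],"hand":0},
    {"dp":[-0.29,0.16,0.23],"turn":[-0.72,-0.43,-0.21],"hand":0},
    {"dp":[-0.29,0.16,0.23],"turn":[-0.72,-0.43,-0.21],"hand":0},
    {"dp":[-0.29,0.16,0.23],"turn":[-0.72,-0.43,-0.21],"hand":0},
    {"dp":[-0.29,0.16,0.23],"turn":[-0.72,-0.43,-0.21],"hand":0}
  ]
}}

```text
time_s: 7.78
tool_pos: [532.9, -209.7, 258.9]
orientation: [[-0.534, 0.289, 0.794], [0.124, 0.957, -0.264], [-0.836, -0.042, -0.547]]
ft_force: [0.1, -0.4, 0.7]
grip_width: 0.0
grasp_force: 0.0
```

```bash
cat > t.py <<'E'
from h import log,arm; log()
from kin import *
q0=arm.read_state()["joint_positions"];print(abs(err(q0,pose(-40,0,240,55))).round(3))
q=q0
for P in [pose(-10,0,150,55),pose(5,0,88,55),pose(58,0,88,55),pose(58,0,130,55)]:
        L=leg(q,P);q=follow(q,P,16)
        print(L,"q",q.round(2),"e",np.abs(err(q,P)).max().round(4))
E
python3 t.py
```

```text
7.775 [-0.149  0.027  0.453  2.446  3.116  0.321 -1.515] [ 532.9 -209.7  258.9]
[0.035 0.036 0.067 0.049 0.019 0.048]
dp [0.82 0.13 0.74] turn [-0.12  0.06  0.01] q [ 0.56  0.34 -0.27  2.45  3.13  0.59 -1.46] e 0.0001
dp [0.42 0.   0.48] turn [ 0. -0. -0.] q [ 0.53  0.52 -0.25  2.44  3.11  0.76 -1.41] e 0.0
dp [-0.3  -0.    0.43] turn [-0. -0. -0.] q [ 0.51  0.55 -0.25  2.33  3.1   0.68 -1.4 ] e 0.0
dp [-0.34  0.   -0.24] turn [ 0.  0. -0.] q [ 0.52  0.45 -0.25  2.32  3.09  0.57 -1.41] e 0.0
```

Flipped as planned: q5 is now about π. Next I go down in front of the lip.

{"api": "apply_moves", "payload": {
  "commands": [
    {"dp":[0.2,0.03,0.18],"turn":[-0.04,0.02,0],"hand":0},
    {"dp":[0.4,0.06,0.37],"turn":[-0.08,0.04,0],"hand":0},
    {"dp":[0.6,0.1,0.55],"turn":[-0.12,0.06,0],"hand":0},
    {"dp":[0.82,0.13,0.74],"turn":[-0.12,0.06,0],"hand":0},
    {"dp":[0.82,0.13,0.74],"turn":[-0.12,0.06,0],"hand":0},
    {"dp":[0.82,0.13,0.74],"turn":[-0.12,0.06,0],"hand":0}
  ]
}}

```text
time_s: 8.52
tool_pos: [552.0, -206.8, 149.7]
orientation: [[-0.56, 0.239, 0.793], [0.13, 0.971, -0.201], [-0.818, -0.01, -0.575]]
ft_force: [0.6, -0.4, 1.3]
grip_width: -0.3
grasp_force: 0.0
```

```bash
python3 t.py
```

```text
8.525 [ 0.582  0.34  -0.304  2.447  3.107  0.589 -1.421] [ 552.  -206.8  149.7]
[0.098 0.026 0.298 0.009 0.004 0.003]
dp [0.01 0.   0.  ] turn [-0.01 -0.    0.02] q [ 0.59  0.34 -0.31  2.45  3.11  0.59 -1.43] e 0.0
dp [ 0.42 -0.    0.48] turn [-0.  0.  0.] q [ 0.56  0.52 -0.29  2.44  3.1   0.76 -1.39] e 0.0
dp [-0.3  -0.    0.43] turn [-0. -0. -0.] q [ 0.53  0.55 -0.27  2.33  3.08  0.68 -1.38] e 0.0
dp [-0.34  0.   -0.24] turn [ 0.  0. -0.] q [ 0.54  0.46 -0.28  2.32  3.08  0.57 -1.39] e 0.0
```

{"api": "apply_moves", "payload": {
  "commands": [
    {"dp":[0.25,0,0.26],"turn":[0,0,0],"hand":0},
    {"dp":[0.49,0,0.53],"turn":[0,0,0],"hand":0},
    {"dp":[0.49,0,0.53],"turn":[0,0,0],"hand":0}
  ]
}}

```text
time_s: 8.9
tool_pos: [567.2, -208.2, 76.6]
orientation: [[-0.564, 0.234, 0.792], [0.128, 0.972, -0.196], [-0.816, -0.009, -0.578]]
ft_force: [0.3, 1.0, 0.9]
grip_width: -0.0
grasp_force: 0.0
```

{"api": "apply_moves", "payload": {
  "commands": [
    {"dp":[-0.1,0,0.15],"turn":[0,0,0],"hand":0},
    {"dp":[-0.21,0,0.3],"turn":[0,0,0],"hand":0},
    {"dp":[-0.32,0,0.45],"turn":[0,0,0],"hand":0},
    {"dp":[-0.32,0,0.45],"turn":[0,0,0],"hand":0}
  ]
}}

```text
time_s: 9.4
tool_pos: [622.8, -221.6, 81.9]
orientation: [[-0.557, 0.234, 0.797], [0.125, 0.972, -0.198], [-0.821, -0.01, -0.571]]
ft_force: [-0.4, -0.5, 0.6]
grip_width: -0.2
grasp_force: 0.0
```

```bash
cat >> h.py <<'E'
def pic(name,f,crop=None,k=1):
    im,d=eyes.read_camera(name)
    if crop: im=im[crop[1]:crop[3],crop[0]:crop[2]]
    cv2.imwrite("pics/"+f,cv2.resize(im,None,fx=k,fy=k,interpolation=cv2.INTER_CUBIC))
def guard():
    "height of lip and of guard's top edge, press frame, side camera"
    im,d,W=cloud("side"); Q=(W.reshape(-1,3)-O)@PR
    q=Q[np.isfinite(Q).all(1)]
    l=q[(abs(q[:,1])<45)&(q[:,0]>50)&(q[:,0]<68)&(q[:,2]>100)&(q[:,2]<190)]
    z=np.histogram(l[:,2],range(100,192,2)); print("lip z hist",[(int(b),int(n)) for n,b in zip(*z) if n>2])
    g=q[(abs(q[:,1])<70)&(q[:,0]>66)&(q[:,0]<80)&(q[:,2]>120)&(q[:,2]<240)]
    print("guard top",np.percentile(g[:,2],[90,95,98,99.5]).round(1))
E
python3 -c "
from h import *
st([(60,0,80)]); guard(); pic('side','s1.png',(290,100,490,250),4)"
```

```text
t 9.4 p [ 622.8 -221.6   81.9] press [62.6  2.9 81.9] F [-0.4 -0.5  0.6] w -0.2 gf 0.0
R in press
 [[-0.571 -0.008  0.821]
 [-0.013  1.     0.001]
 [-0.821 -0.01  -0.571]] 
q [ 0.58  0.58 -0.34  2.32  3.04  0.69 -1.3 ]
to (60, 0, 80) dp [ 0.03  -0.029 -0.01 ]
lip z hist [(108, 3), (110, 8), (112, 24), (114, 69), (116, 36), (118, 10)]
guard top [164.3 165.3 165.9 166.3]
```

View pics/s1.png

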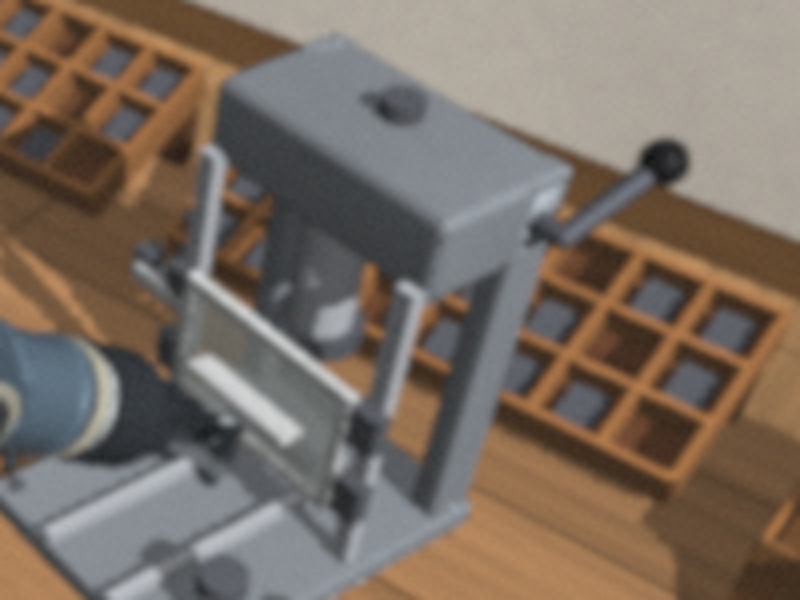

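The side view shows the fingertips under the lip at (235,430), with the guard at 0.008. Lifting now.

{"api": "apply_moves", "payload": {
  "commands": [
    {"dp":[0.02,-0.03,-0.02],"turn":[0,0,0],"hand":0},
    {"dp":[-0.06,-0.03,-0.08],"turn":[0,0,0],"hand":0},
    {"dp":[-0.12,-0.03,-0.12],"turn":[0,0,0],"hand":0},
    {"dp":[-0.19,-0.03,-0.17],"turn":[0,0,0],"hand":0},
    {"dp":[-0.26,-0.03,-0.22],"turn":[0,0,0],"hand":0},
    {"dp":[-0.26,-0.03,-0.22],"turn":[0,0,0],"hand":0}
  ]
}}

```text
time_s: 10.25
tool_pos: [615.9, -223.2, 111.5]
orientation: [[-0.563, 0.235, 0.792], [0.13, 0.972, -0.196], [-0.816, -0.007, -0.578]]
ft_force: [-5.5, 1.5, -4.0]
grip_width: 0.2
grasp_force: 3.2
```

```bash
python3 -c "
from h import *
st([(60,0,120)]); guard()"
```

```text
t 10.25 p [ 615.9 -223.2  111.5] press [ 56.2  -0.3 111.5] F [-5.5  1.5 -4. ] w 0.2 gf 3.2
R in press
 [[-0.578 -0.007  0.816]
 [-0.01   1.     0.001]
 [-0.816 -0.007 -0.578]] 
q [ 0.6   0.5  -0.35  2.32  3.04  0.61 -1.32]
to (60, 0, 120) dp [-0.091  0.002 -0.018]
lip z hist [(124, 3), (128, 22), (130, 44), (132, 57), (134, 23), (136, 6)]
guard top [181.  182.  182.8 183.8]
```

{"api": "apply_moves", "payload": {
  "commands": [
    {"dp":[-0.08,0,-0.02],"turn":[0,0,0],"hand":0},
    {"dp":[-0.14,0,-0.05],"turn":[0,0,0],"hand":0},
    {"dp":[-0.19,0,-0.08],"turn":[0,0,0],"hand":0},
    {"dp":[-0.19,0,-0.08],"turn":[0,0,0],"hand":0},
    {"dp":[-0.19,0,-0.08],"turn":[0,0,0],"hand":0}
  ]
}}

```text
time_s: 10.92
tool_pos: [616.2, -223.2, 127.6]
orientation: [[-0.571, 0.236, 0.787], [0.133, 0.972, -0.194], [-0.81, -0.006, -0.586]]
ft_force: [-13.1, 2.0, -5.4]
grip_width: -0.0
grasp_force: 5.8
```

```bash
python3 -c "
from h import *
st([(60,0,100),(0,0,100)]); guard()"
```

```text
t 10.925 p [ 616.2 -223.2  127.6] press [ 56.6  -0.2 127.6] F [-13.1   2.   -5.4] w -0.0 gf 5.8
R in press
 [[-0.586 -0.007  0.81 ]
 [-0.009  1.     0.002]
 [-0.81  -0.006 -0.586]] 
q [ 0.61  0.46 -0.35  2.31  3.04  0.55 -1.32]
to (60, 0, 100) dp [0.203 0.004 0.189]
to (0, 0, 100) dp [ 0.555  0.008 -0.297]
lip z hist [(144, 17), (146, 42), (148, 62), (150, 26), (152, 7)]
guard top [197.2 198.1 198.9 199.7]
```

{"api": "apply_moves", "payload": {
  "commands": [
    {"dp":[-0.05,0,-0.02],"turn":[0,0,0],"hand":0},
    {"dp":[-0.05,0,-0.02],"turn":[0,0,0],"hand":0},
    {"dp":[-0.05,0,-0.02],"turn":[0,0,0],"hand":0}
  ]
}}

```text
time_s: 11.35
tool_pos: [616.7, -223.2, 131.9]
orientation: [[-0.573, 0.235, 0.785], [0.134, 0.972, -0.194], [-0.809, -0.006, -0.588]]
ft_force: [-15.3, 2.5, -5.0]
grip_width: 0.2
grasp_force: 6.5
```

```bash
python3 -c "
from h import *
st(); guard()"
```

```text
t 11.35 p [ 616.7 -223.2  131.9] press [ 5.700e+01 -1.000e-01  1.319e+02] F [-15.3   2.5  -5. ] w 0.2 gf 6.5
R in press
 [[-0.588 -0.007  0.809]
 [-0.009  1.     0.002]
 [-0.809 -0.006 -0.588]] 
q [ 0.61  0.45 -0.35  2.3   3.03  0.53 -1.32]
lip z hist [(142, 3), (146, 5), (148, 3), (150, 39), (152, 56), (154, 52), (156, 9)]
guard top [201.9 202.9 203.6 204.3]
```

{"api": "apply_moves", "payload": {
  "commands": [
    {"dp":[0.1,0,0.07],"turn":[0,0,0],"hand":0},
    {"dp":[0.2,0,0.14],"turn":[0,0,0],"hand":0},
    {"dp":[0.28,0,0.2],"turn":[0,0,0],"hand":0},
    {"dp":[0.28,0,0.2],"turn":[0,0,0],"hand":0},
    {"dp":[0.28,0,0.2],"turn":[0,0,0],"hand":0}
  ]
}}

```text
time_s: 12.02
tool_pos: [624.0, -225.0, 104.0]
orientation: [[-0.559, 0.235, 0.795], [0.129, 0.972, -0.197], [-0.819, -0.008, -0.574]]
ft_force: [-0.5, -0.4, -0.6]
grip_width: -0.4
grasp_force: 0.0
```

```bash
python3 -c "
from h import *
st(); guard();fore()"
cat > t.py <<'E'
from h import log,arm; log()
from kin import *
q0=arm.read_state()["joint_positions"]
# candidate returns to tool-down over the die (world 475.6,264), closing axis at 92 deg (yaw of press frame: 92-76=16)
die=np.array([475.6,264.0]);dp=PR[:2,:2].T@(die-O[:2])
def go(W,q=q0,pr=True):
    E=0
    for w in W:
        P=pose(*w);L=leg(q,P);q=follow(q,P,12);e=np.abs(err(q,P)).max();E=max(E,0)
        if pr: print(w,L,"q",q.round(2),"e",e.round(4))
    return q,e
print(dp)
go([(0,0,100,55),(-40,0,240,55),(-60,100,250,30),(-90,250,250,0),(dp[0],dp[1],200,0,0,16),(dp[0],dp[1],45,0,0,16)])
go([(0,0,100,55),(-40,0,240,55),(-60,100,250,30,-20),(-90,250,250,0,-20),(dp[0],dp[1],200,0,0,16),(dp[0],dp[1],45,0,0,16)])
E
python3 t.py
```

```text
t 12.025 p [ 624. -225.  104.] press [ 6.46e+01 -1.00e-01  1.04e+02] F [-0.5 -0.4 -0.6] w -0.4 gf 0.0
R in press
 [[-0.574 -0.007  0.819]
 [-0.01   1.     0.001]
 [-0.819 -0.008 -0.574]] 
q [ 0.6   0.53 -0.35  2.3   3.04  0.63 -1.31]
lip z hist [(116, 3), (118, 5), (120, 6), (126, 3), (140, 13), (142, 31), (144, 63), (146, 34), (148, 11)]
guard top [193.7 194.9 195.6 196.5]
forearm axis (press) [ 0.337  0.146 -0.93 ] tilt 21.5
12.075 [ 0.597  0.528 -0.348  2.305  3.043  0.627 -1.311] [ 623.9 -225.   104. ]
[-197.7530065  438.4840686]
(0, 0, 100, 55) dp [ 0.41  0.01 -0.5 ] turn [ 0.   -0.    0.02] q [ 0.63  0.5  -0.37  2.44  3.06  0.73 -1.34] e 0.0
(-40, 0, 240, 55) dp [-0.92  0.   -1.13] turn [ 0. -0. -0.] q [ 0.87  0.09 -0.56  2.42  3.22  0.32 -1.57] e 0.0
(-60, 100, 250, 30) dp [ 0.03  1.   -0.22] turn [-0.    0.83 -0.  ] q [ 1.34  0.2  -1.38  2.15  0.66  0.52  0.83] e 0.0
(-90, 250, 250, 0) dp [ 0.26  1.5  -0.15] turn [0. 1. 0.] q [ 0.73  0.5  -1.24  1.79  0.51  1.22  0.67] e 0.0
(np.float64(-197.75300650180318), np.float64(438.4840686039777), 200, 0, 0, 16) dp [1.08 1.88 0.5 ] tu
[... 362 characters left out ...]
-40, 0, 240, 55) dp [-0.92  0.   -1.13] turn [ 0. -0. -0.] q [ 0.87  0.09 -0.56  2.42  3.22  0.32 -1.57] e 0.0
(-60, 100, 250, 30, -20) dp [ 0.03  1.   -0.22] turn [ 0.5   0.82 -0.45] q [ 0.83  0.19 -1.08  2.14  1.02  0.82  0.51] e 0.0
(-90, 250, 250, 0, -20) dp [ 0.    1.41 -0.59] turn [0. 1. 0.] q [ 0.42  0.53 -1.07  1.72  0.68  1.5   0.5 ] e 0.0
(np.float64(-197.75300650180318), np.float64(438.4840686039777), 200, 0, 0, 16) dp [ 1.08  1.94 -0.17] turn [-0.66 -0.09 -0.53] q [ 0.31  0.6  -1.24  1.84  0.62  1.17  0.46] e 0.0
(np.float64(-197.75300650180318), np.float64(438.4840686039777), 45, 0, 0, 16) dp [-0.    0.    1.55] turn [0. 0. 0.] q [ 0.17  0.76 -1.04  1.96  0.84  0.93  0.29] e 0.0
```

{"api": "apply_moves", "payload": {
  "commands": [
    {"dp":[0.2,0,-0.25],"turn":[0,0,0],"hand":0},
    {"dp":[0.41,0,-0.5],"turn":[0,0,0],"hand":0},
    {"dp":[0.41,0,-0.5],"turn":[0,0,0],"hand":0}
  ]
}}

```text
time_s: 12.45
tool_pos: [560.5, -210.2, 99.3]
orientation: [[-0.56, 0.236, 0.794], [0.129, 0.972, -0.198], [-0.819, -0.008, -0.574]]
ft_force: [-0.1, 0.7, 0.2]
grip_width: -0.2
grasp_force: 0.0
```

{"api": "apply_moves", "payload": {
  "commands": [
    {"dp":[-0.3,0,-0.38],"turn":[0,0,0],"hand":0},
    {"dp":[-0.6,0,-0.75],"turn":[0,0,0],"hand":0},
    {"dp":[-0.92,0,-1.0],"turn":[0,0,0],"hand":0},
    {"dp":[-0.92,0,-1.0],"turn":[0,0,0],"hand":0}
  ]
}}

```text
time_s: 12.95
tool_pos: [534.3, -202.9, 236.0]
orientation: [[-0.555, 0.236, 0.798], [0.124, 0.972, -0.201], [-0.822, -0.012, -0.569]]
ft_force: [-0.6, -0.6, -0.6]
grip_width: 0.2
grasp_force: 0.0
```

{"api": "apply_moves", "payload": {
  "commands": [
    {"dp":[0.01,0.25,-0.06],"turn":[0,0.2,0],"hand":0},
    {"dp":[0.02,0.5,-0.12],"turn":[0,0.4,0],"hand":20},
    {"dp":[0.03,0.75,-0.18],"turn":[0,0.6,0],"hand":40},
    {"dp":[0.03,1.0,-0.22],"turn":[0,0.83,0],"hand":70},
    {"dp":[0.03,1.0,-0.22],"turn":[0,0.83,0],"hand":70},
    {"dp":[0.03,1.0,-0.22],"turn":[0,0.83,0],"hand":70},
    {"dp":[0.03,1.0,-0.22],"turn":[0,0.83,0],"hand":70}
  ]
}}

```text
time_s: 13.82
tool_pos: [529.5, -182.7, 233.5]
orientation: [[-0.748, 0.321, 0.581], [0.182, 0.941, -0.285], [-0.638, -0.107, -0.762]]
ft_force: [0.2, -0.2, -1.2]
grip_width: 70.1
grasp_force: 0.0
```

```bash
sed -i '/^go(/d' t.py
cat >> t.py <<'E'
go([(-90,230,250,0),(dp[0],dp[1],160,0,0,16),(dp[0],dp[1],45,0,0,16)])
E
python3 t.py; python3 -c "
from h import *
st(); guard()"
```

```text
13.825 [ 0.963  0.114 -0.846  2.255  1.174  0.306  0.376] [ 529.5 -182.7  233.5]
[-197.7530065  438.4840686]
(-90, 230, 250, 0) dp [ 0.29  2.04 -0.74] turn [-0.25  1.32 -0.08] q [ 0.71  0.42 -1.11  1.81  0.41  1.17  0.8 ] e 0.0
(np.float64(-197.75300650180318), np.float64(438.4840686039777), 160, 0, 0, 16) dp [1.08 2.08 0.9 ] turn [ 0.   -0.   -0.53] q [ 0.21  0.56 -1.07  1.88  0.57  1.05  0.5 ] e 0.0
(np.float64(-197.75300650180318), np.float64(438.4840686039777), 45, 0, 0, 16) dp [-0.    0.    1.15] turn [ 0.  0. -0.] q [ 0.1   0.7  -0.93  1.97  0.75  0.86  0.36] e 0.0
t 13.825 p [ 529.5 -182.7  233.5] press [-37.3  18.1 233.5] F [ 0.2 -0.2 -1.2] w 70.1 gf 0.0
R in press
 [[-0.77   0.084  0.633]
 [-0.004  0.991 -0.136]
 [-0.638 -0.107 -0.762]] 
q [ 0.96  0.11 -0.85  2.26  1.17  0.31  0.38]
lip z hist [(138, 3), (140, 11), (142, 34), (144, 61), (146, 36), (148, 12)]
guard top [193.6 194.5 195.5 196. ]
```

{"api": "apply_moves", "payload": {
  "commands": [
    {"dp":[0.04,0.3,-0.1],"turn":[-0.03,0.2,-0.01],"hand":70},
    {"dp":[0.08,0.6,-0.2],"turn":[-0.06,0.4,-0.02],"hand":70},
    {"dp":[0.14,1.0,-0.37],"turn":[-0.12,0.66,-0.04],"hand":70},
    {"dp":[0.14,1.0,-0.37],"turn":[-0.12,0.66,-0.04],"hand":70},
    {"dp":[0.14,1.0,-0.37],"turn":[-0.12,0.66,-0.04],"hand":70}
  ]
}}

```text
time_s: 14.5
tool_pos: [529.4, -77.3, 241.9]
orientation: [[-0.909, 0.277, 0.313], [0.239, 0.959, -0.155], [-0.343, -0.066, -0.937]]
ft_force: [0.4, 1.1, -0.1]
grip_width: 70.0
grasp_force: 0.0
```

```bash
python3 t.py
```

```text
14.5 [ 0.913  0.204 -1.041  2.04   0.538  0.756  0.858] [529.4 -77.3 241.9]
[-197.7530065  438.4840686]
(-90, 230, 250, 0) dp [ 0.24  1.08 -0.24] turn [-0.14  0.67 -0.05] q [ 0.69  0.41 -1.08  1.81  0.39  1.16  0.81] e 0.0
(np.float64(-197.75300650180318), np.float64(438.4840686039777), 160, 0, 0, 16) dp [1.08 2.08 0.9 ] turn [ 0.    0.   -0.53] q [ 0.2   0.55 -1.05  1.88  0.56  1.04  0.51] e 0.0
(np.float64(-197.75300650180318), np.float64(438.4840686039777), 45, 0, 0, 16) dp [-0.    0.    1.15] turn [0. 0. 0.] q [ 0.09  0.69 -0.91  1.97  0.73  0.85  0.38] e 0.0
```

{"api": "apply_moves", "payload": {
  "commands": [
    {"dp":[0.08,0.33,-0.08],"turn":[-0.05,0.25,-0.02],"hand":70},
    {"dp":[0.16,0.66,-0.16],"turn":[-0.1,0.5,-0.03],"hand":70},
    {"dp":[0.24,1.0,-0.24],"turn":[-0.14,0.67,-0.05],"hand":70},
    {"dp":[0.24,1.0,-0.24],"turn":[-0.14,0.67,-0.05],"hand":70}
  ]
}}

```text
time_s: 15.0
tool_pos: [528.7, 29.7, 249.9]
orientation: [[-0.971, 0.238, -0.0], [0.238, 0.971, 0.003], [0.001, 0.003, -1.0]]
ft_force: [-0.8, -0.6, -1.1]
grip_width: 69.7
grasp_force: 0.0
```

{"api": "apply_moves", "payload": {
  "commands": [
    {"dp":[0.27,0.5,0.1],"turn":[0,0,-0.13],"hand":70},
    {"dp":[0.54,1.0,0.2],"turn":[0,0,-0.26],"hand":70},
    {"dp":[0.54,1.0,0.2],"turn":[0,0,-0.26],"hand":70}
  ]
}}

```text
time_s: 15.38
tool_pos: [497.1, 141.6, 230.4]
orientation: [[-0.995, 0.098, -0.0], [0.098, 0.995, 0.001], [0.0, 0.001, -1.0]]
ft_force: [-0.2, 0.0, 1.0]
grip_width: 70.3
grasp_force: 0.0
```

{"api": "apply_moves", "payload": {
  "commands": [
    {"dp":[0.2,0.5,0.2],"turn":[0,0,-0.13],"hand":70},
    {"dp":[0.4,1.0,0.5],"turn":[0,0,-0.26],"hand":70},
    {"dp":[0.4,1.0,0.5],"turn":[0,0,-0.26],"hand":70},
    {"dp":[0.4,1.0,0.5],"turn":[0,0,-0.26],"hand":70}
  ]
}}

```text
time_s: 15.88
tool_pos: [471.5, 240.7, 181.1]
orientation: [[-1.0, -0.028, 0.001], [-0.028, 1.0, 0.0], [-0.001, 0.0, -1.0]]
ft_force: [-0.5, -0.5, 1.4]
grip_width: 70.1
grasp_force: 0.0
```

```bash
cat > u.py <<'E'
from h import *
def wcloud():
    s=arm.read_state(); im,d=eyes.read_camera("wrist");c=eyes.get_calibration("wrist");M=np.array(c["mount"])
    v,u=np.mgrid[:384,:512];x=(u-c["cx"])/c["fx"];y=(v-c["cy"])/c["fy"];r=np.hypot(x,y)+1e-9
    k=np.where(r<1.4,np.tan(np.minimum(r,1.4))/r,0)*d
    P=np.stack([x*k,y*k,d],-1).reshape(-1,3)
    W=(P@M[:3,:3].T+M[:3,3])@s["orientation"].T+s["tool_pos"]; W[(d<=0).ravel()]=np.nan
    return im,W.reshape(384,512,3),s
E
cat > v.py <<'E'
from u import *
st()
im,W,s=wcloud(); cv2.imwrite("pics/w2.png",cv2.resize(im,(800,600)))
P=W.reshape(-1,3);P=P[np.isfinite(P).all(1)]
q=P[(abs(P[:,0]-476)<60)&(abs(P[:,1]-264)<60)&(P[:,2]>61)&(P[:,2]<80)]
print(len(q),q[:,2].mean(), cv2.minAreaRect(q[:,:2].astype(np.float32)))
E
python3 v.py;python3 t.py
```

```text
t 15.875 p [471.5 240.7 181.1] press [-196.1  414.9  181.1] F [-0.5 -0.5  1.4] w 70.1 gf 0.0
R in press
 [[-0.963 -0.269  0.001]
 [-0.269  0.963  0.   ]
 [-0.001  0.    -1.   ]] 
q [ 0.27  0.51 -1.09  1.89  0.52  1.06  0.57]
3250 69.53991134435381 ((474.69293212890625, 263.9457092285156), (59.477752685546875, 46.42338943481445), 2.012849807739258)
15.925 [ 0.273  0.505 -1.087  1.892  0.515  1.058  0.57 ] [472.  240.4 181.5]
[-197.7530065  438.4840686]
(-90, 230, 250, 0) dp [-0.53 -2.06 -0.67] turn [0.   0.   0.52] q [ 0.69  0.41 -1.08  1.81  0.39  1.16  0.81] e 0.0
(np.float64(-197.75300650180318), np.float64(438.4840686039777), 160, 0, 0, 16) dp [1.08 2.08 0.9 ] turn [ 0.    0.   -0.53] q [ 0.2   0.55 -1.05  1.88  0.56  1.04  0.51] e 0.0
(np.float64(-197.75300650180318), np.float64(438.4840686039777), 45, 0, 0, 16) dp [-0.    0.    1.15] turn [0. 0. 0.] q [ 0.09  0.69 -0.91  1.97  0.73  0.85  0.38] e 0.0
```

View pics/w2.png

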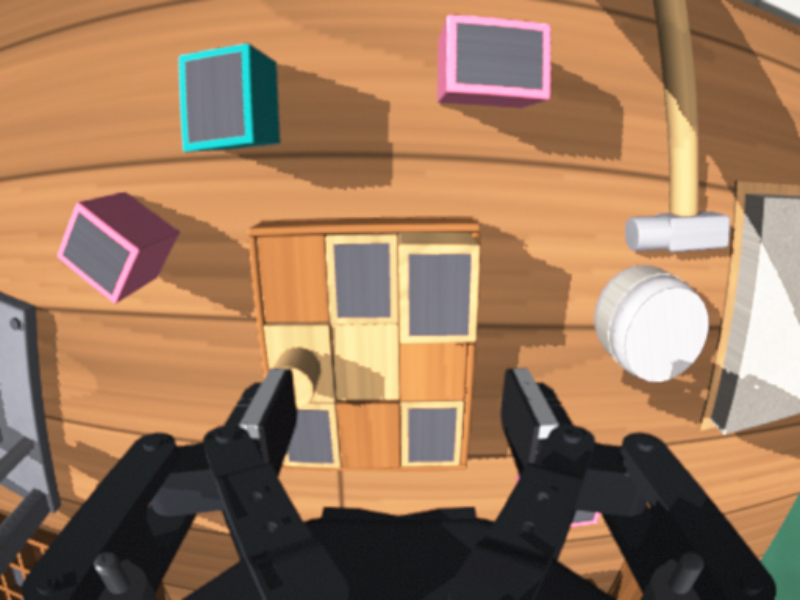

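The wrist view puts the die at (440,293), in the crate's top right corner, with low neighbours on both sides and the tamper out of the way at (298,370). Its measured centre is (474.7, 263.9). Going down to grasp it.

{"api": "apply_moves", "payload": {
  "commands": [
    {"dp":[-0.03,0.23,0.3],"turn":[0,0,0],"hand":66},
    {"dp":[-0.03,0.23,0.6],"turn":[0,0,0],"hand":66},
    {"dp":[-0.03,0.23,0.9],"turn":[0,0,0],"hand":66},
    {"dp":[-0.03,0.23,0.9],"turn":[0,0,0],"hand":66}
  ]
}}

```text
time_s: 16.42
tool_pos: [473.5, 263.1, 90.3]
orientation: [[-1.0, -0.027, -0.002], [-0.027, 1.0, -0.0], [0.002, -0.0, -1.0]]
ft_force: [0.0, -0.8, 0.1]
grip_width: 66.2
grasp_force: 0.0
```

{"api": "apply_moves", "payload": {
  "commands": [
    {"dp":[0,0,0.25],"turn":[0,0,0],"hand":66},
    {"dp":[0,0,0.53],"turn":[0,0,0],"hand":66},
    {"dp":[0,0,0.53],"turn":[0,0,0],"hand":66},
    {"dp":[0,0,0.53],"turn":[0,0,0],"hand":40},
    {"dp":[0,0,0.53],"turn":[0,0,0],"hand":30},
    {"dp":[0,0,0.53],"turn":[0,0,0],"hand":30},
    {"dp":[0,0,0.53],"turn":[0,0,0],"hand":30}
  ]
}}

```text
time_s: 17.3
tool_pos: [474.7, 264.7, 40.8]
orientation: [[-1.0, -0.03, 0.004], [-0.03, 1.0, -0.001], [-0.004, -0.001, -1.0]]
ft_force: [0.1, -4.8, 6.0]
grip_width: 44.9
grasp_force: 62.1
```

```bash
python3 -c "
from h import *
st()"
```

```text
t 17.3 p [474.7 264.7  40.8] press [-198.8  438.9   40.8] F [ 0.1 -4.8  6. ] w 44.9 gf 62.1
R in press
 [[-0.963 -0.271  0.004]
 [-0.271  0.963 -0.   ]
 [-0.004 -0.001 -1.   ]] 
q [ 0.08  0.69 -0.9   1.97  0.74  0.84  0.36]
```

{"api": "apply_moves", "payload": {
  "commands": [
    {"dp":[0,0,-0.08],"turn":[0,0,0],"hand":30},
    {"dp":[0,0,-0.16],"turn":[0,0,0],"hand":30},
    {"dp":[0,0,-0.24],"turn":[0,0,0],"hand":30},
    {"dp":[0,0,-0.32],"turn":[0,0,0],"hand":30},
    {"dp":[0,0,-0.32],"turn":[0,0,0],"hand":30}
  ]
}}

```text
time_s: 17.92
tool_pos: [473.5, 268.5, 72.3]
orientation: [[-1.0, -0.031, 0.003], [-0.031, 0.999, 0.007], [-0.003, 0.007, -1.0]]
ft_force: [-0.7, 0.6, -0.6]
grip_width: 45.6
grasp_force: 62.2
```

```bash
cat > c.py <<'E'
from h import *
st()
im,d,W=cloud("top");Q=W-[537.8,219.5,0];c,s=np.cos(.035),np.sin(.035)
X=Q[...,0]*c+Q[...,1]*s;Y=-Q[...,0]*s+Q[...,1]*c
for i in(1,0,-1): print([np.nanmedian(Q[...,2][(abs(X-60.6*i)<15)&(abs(Y-46.6*j)<12)]).round(0) if ((abs(X-60.6*i)<15)&(abs(Y-46.6*j)<12)).any() else None for j in(1,0,-1)])
E
python3 c.py
```

```text
t 17.925 p [473.5 268.5  72.3] press [-200.9  442.3   72.3] F [-0.7  0.6 -0.6] w 45.6 gf 62.2
R in press
 [[-0.962 -0.272  0.001]
 [-0.272  0.962  0.007]
 [-0.003  0.007 -1.   ]] 
q [ 0.11  0.65 -0.95  1.95  0.68  0.89  0.4 ]
[np.float64(36.0), np.float64(37.0), np.float64(38.0)]
[np.float64(395.0), None, None]
[np.float64(431.0), np.float64(455.0), np.float64(482.0)]
```

```bash
cat > c2.py <<'E'
from u import *
im,W,s=wcloud();P=W.reshape(-1,3);P=P[np.isfinite(P).all(1)]
for x in(597,537.5,477):
    print([(int(m.sum()),np.percentile(P[m,2],[10,50,90]).round(0).tolist() if m.any() else None) for y in(266,219.5,173) for m in [(abs(P[:,0]-x)<18)&(abs(P[:,1]-y)<12)]])
E
python3 c2.py
```

```text
[(0, None), (0, None), (312, [37.0, 38.0, 39.0])]
[(0, None), (9, [33.0, 33.0, 34.0]), (133, [37.0, 37.0, 71.0])]
[(7453, [101.0, 148.0, 164.0]), (9734, [38.0, 142.0, 168.0]), (1370, [32.0, 33.0, 34.0])]
```

```bash
cat > t2.py <<'E'
from h import arm
from kin import *
q0=arm.read_state()["joint_positions"]
def go(W,q=None,n=12):
    q=q0 if q is None else q
    for w in W:
        P=pose(*w);L=leg(q,P);q=follow(q,P,n);print(w,L,"q",q.round(2),"e",np.abs(err(q,P)).max().round(4))
    return q
if __name__=="__main__":
    go([(-200,440,190,0,0,16),(-90,230,210,0),(-35,0,190,0),(-25,0,57,0),(-25,0,180,0),(-60,0,250,30),(-60,0,220,55),(-95,0,110,55),(-95,0,48,55),(42,0,48,55)])
    print(); go([(-200,440,190,0,0,16),(-90,230,210,0),(-25,0,190,0),(-25,0,57,0),(-25,0,180,0),(-60,0,250,20,-20),(-40,0,240,55),(-90,0,110,55),(-90,0,48,55),(42,0,48,55)])
E
python3 t2.py
```

```text
(-200, 440, 190, 0, 0, 16) dp [-0.01 -0.01 -1.17] turn [ 0.01  0.   -0.01] q [ 0.22  0.52 -1.08  1.85  0.52  1.09  0.54] e 0.0
(-90, 230, 210, 0) dp [-0.48 -2.32 -0.2 ] turn [0.   0.   0.53] q [ 0.66  0.45 -1.05  1.86  0.44  1.09  0.77] e 0.0
(-35, 0, 190, 0) dp [-0.55 -2.3   0.2 ] turn [0. 0. 0.] q [ 1.02  0.52 -1.    1.81  0.49  1.09  1.18] e 0.0
(-25, 0, 57, 0) dp [-0.1   0.    1.33] turn [0. 0. 0.] q [ 0.91  0.68 -0.86  1.89  0.67  0.88  1.04] e 0.0
(-25, 0, 180, 0) dp [-0.    0.   -1.23] turn [0. 0. 0.] q [ 1.    0.54 -0.98  1.8   0.51  1.08  1.16] e 0.0
(-60, 0, 250, 30) dp [ 0.35  0.   -0.7 ] turn [ 0. -1. -0.] q [ 1.51  0.17 -1.27  2.14  0.33  0.44  1.35] e 0.0
(-60, 0, 220, 55) dp [ 0.15 -0.    0.26] turn [-0.   -0.83  0.  ] q [ 1.57  0.35 -1.38  2.43  2.56  0.42 -0.76] e 0.027
(-95, 0, 110, 55) dp [1.19 0.02 0.3 ] turn [ 0.   -0.01 -0.  ] q [ 1.44  0.92 -1.39  2.45  2.44  0.87 -0.3 ] e 0.1963
(-95, 0, 48, 55) dp [ 0.99  0.18 -0.09] turn [ 0.01 -0.03 -0.  ] q [ 1.42  1.3  -1.39  2.45  2.56  1.12 -0.09] e 0.2142
(42, 0, 48, 55) dp [-0.41  0.19  0.52] turn [ 0.01 -0.02 -0.  ] 
[... 509 characters left out ...]
0
(-25, 0, 180, 0) dp [-0.    0.   -1.23] turn [ 0. -0.  0.] q [ 1.    0.54 -0.98  1.8   0.51  1.08  1.16] e 0.0
(-60, 0, 250, 20, -20) dp [ 0.35  0.   -0.7 ] turn [ 0.66 -0.66 -0.12] q [ 0.95  0.19 -0.96  2.06  0.79  0.84  0.9 ] e 0.0
(-40, 0, 240, 55) dp [-0.16  0.03  0.16] turn [-0.54 -1.15  0.41] q [ 1.57  0.3  -1.36  2.4   2.58  0.36 -0.81] e 0.0
(-90, 0, 110, 55) dp [1.35 0.   0.34] turn [ 0.  0. -0.] q [ 1.43  0.92 -1.38  2.44  2.44  0.86 -0.3 ] e 0.1995
(-90, 0, 48, 55) dp [ 1.    0.18 -0.1 ] turn [ 0.01 -0.03 -0.  ] q [ 1.41  1.3  -1.39  2.44  2.56  1.11 -0.08] e 0.217
(42, 0, 48, 55) dp [-0.38  0.19  0.47] turn [ 0.01 -0.02 -0.  ] q [ 1.31  1.31 -1.38  2.32  2.53  1.12 -0.07] e 0.0
```

```bash
cat > t3.py <<'E'
from t2 import *
q=go([(-200,440,190,0,0,16),(-90,230,210,0),(-0,0,190,0),(-0,0,57,0),(0,0,180,0),(-60,0,240,20,-20)])
for tl in(55,50,45):
    print(); r=go([(-40,0,240,55),(-45,0,150,tl),(-45,0,52,tl),(42,0,50,tl),(-40,0,50,tl)],q)
print(); r=go([(-40,0,240,50,-15),(-45,0,150,50),(-45,0,52,50),(42,0,50,50)],q)
E
python3 t3.py
```

```text
(-200, 440, 190, 0, 0, 16) dp [-0.01 -0.01 -1.17] turn [ 0.01  0.   -0.01] q [ 0.22  0.52 -1.08  1.85  0.52  1.09  0.54] e 0.0
(-90, 230, 210, 0) dp [-0.48 -2.32 -0.2 ] turn [0.   0.   0.53] q [ 0.66  0.45 -1.05  1.86  0.44  1.09  0.77] e 0.0
(0, 0, 190, 0) dp [-0.9 -2.3  0.2] turn [0. 0. 0.] q [ 0.97  0.57 -0.97  1.73  0.52  1.12  1.17] e 0.0
(0, 0, 57, 0) dp [-0.    0.    1.33] turn [0. 0. 0.] q [ 0.89  0.72 -0.85  1.83  0.68  0.91  1.04] e 0.0
(0, 0, 180, 0) dp [-0.    0.   -1.23] turn [0. 0. 0.] q [ 0.97  0.58 -0.96  1.74  0.53  1.11  1.16] e 0.0
(-60, 0, 240, 20, -20) dp [ 0.6  0.  -0.6] turn [ 0.66 -0.66 -0.12] q [ 0.93  0.21 -0.95  2.07  0.81  0.83  0.87] e 0.0

(-40, 0, 240, 55) dp [-0.19  0.    0.07] turn [-0.54 -1.15  0.41] q [ 1.57  0.3  -1.36  2.4   2.58  0.36 -0.81] e 0.0
(-45, 0, 150, 55) dp [0.77 0.   0.48] turn [ 0.  0. -0.] q [ 1.42  0.77 -1.39  2.45  2.41  0.8  -0.41] e 0.0441
(-45, 0, 52, 55) dp [0.92 0.03 0.47] turn [ 0.   -0.01 -0.  ] q [ 1.37  1.28 -1.39  2.45  2.55  1.15 -0.13] e 0.0811
(42, 0, 50, 55) dp [-0.34  0.06  0.5 ] turn [ 0.   -0.01 -0.  ] q [ 1.3   1
[... 1049 characters left out ...]
  0.7  -0.66] e 0.0
(42, 0, 50, 45) dp [-0.6  -0.    0.63] turn [-0. -0.  0.] q [ 1.01  0.74 -0.89  2.26  2.47  0.61 -0.57] e 0.0
(-40, 0, 50, 45) dp [ 0.58  0.   -0.58] turn [ 0.  0. -0.] q [ 1.11  0.72 -0.96  2.43  2.55  0.7  -0.65] e 0.0

(-40, 0, 240, 50, -15) dp [-0.19  0.    0.07] turn [-0.14 -1.    0.1 ] q [ 1.    0.11 -0.86  2.38  2.15  0.36 -0.41] e 0.0
(-45, 0, 150, 50) dp [0.7  0.23 0.52] turn [-0.32 -0.    0.38] q [ 1.21  0.43 -1.03  2.44  2.61  0.51 -0.82] e 0.0
(-45, 0, 52, 50) dp [0.75 0.   0.63] turn [ 0.  0. -0.] q [ 1.36  1.18 -1.39  2.45  2.42  1.08 -0.15] e 0.0334
(42, 0, 50, 50) dp [-0.47  0.02  0.6 ] turn [ 0. -0. -0.] q [ 1.28  1.19 -1.36  2.29  2.39  1.02 -0.09] e 0.0
```

{"api": "apply_moves", "payload": {
  "commands": [
    {"dp":[0,0,-0.3],"turn":[0,0,0],"hand":30},
    {"dp":[0,0,-0.6],"turn":[0,0,0],"hand":30},
    {"dp":[0,0,-0.98],"turn":[0,0,0],"hand":30},
    {"dp":[0,0,-0.98],"turn":[0,0,0],"hand":30}
  ]
}}

```text
time_s: 18.52
tool_pos: [474.0, 268.6, 171.6]
orientation: [[-0.999, -0.032, 0.005], [-0.032, 0.999, 0.007], [-0.006, 0.007, -1.0]]
ft_force: [0.4, 0.1, -1.5]
grip_width: 45.0
grasp_force: 62.3
```

```bash
python3 c2.py; python3 t2.py | head -3
```

```text
[(0, None), (0, None), (105, [37.0, 38.0, 39.0])]
[(0, None), (114, [32.0, 33.0, 34.0]), (980, [38.0, 70.0, 72.0])]
[(7962, [200.0, 246.0, 264.0]), (8975, [219.0, 245.0, 268.0]), (757, [32.0, 33.0, 34.0])]
(-200, 440, 190, 0, 0, 16) dp [-0.01 -0.01 -0.19] turn [ 0.01  0.01 -0.01] q [ 0.22  0.52 -1.08  1.85  0.52  1.09  0.54] e 0.0
(-90, 230, 210, 0) dp [-0.48 -2.32 -0.2 ] turn [-0.    0.    0.53] q [ 0.66  0.45 -1.05  1.86  0.44  1.09  0.77] e 0.0
(-35, 0, 190, 0) dp [-0.55 -2.3   0.2 ] turn [0. 0. 0.] q [ 1.02  0.52 -1.    1.81  0.49  1.09  1.18] e 0.0
```

{"api": "apply_moves", "payload": {
  "commands": [
    {"dp":[-0.1,-0.35,-0.1],"turn":[0,0,0.1],"hand":30},
    {"dp":[-0.2,-0.7,-0.2],"turn":[0,0,0.2],"hand":30},
    {"dp":[-0.24,-1.0,-0.25],"turn":[0,0,0.27],"hand":30},
    {"dp":[-0.24,-1.0,-0.25],"turn":[0,0,0.27],"hand":30}
  ]
}}

```text
time_s: 19.08
tool_pos: [500.4, 164.0, 192.0]
orientation: [[-0.993, 0.115, -0.002], [0.115, 0.993, 0.001], [0.002, 0.001, -1.0]]
ft_force: [0.2, -0.2, -1.5]
grip_width: 45.0
grasp_force: 62.4
```

{"api": "apply_moves", "payload": {
  "commands": [
    {"dp":[-0.1,-0.35,0],"turn":[0,0,0.1],"hand":30},
    {"dp":[-0.2,-0.7,0],"turn":[0,0,0.2],"hand":30},
    {"dp":[-0.3,-1.0,0],"turn":[0,0,0.26],"hand":30},
    {"dp":[-0.3,-1.0,0],"turn":[0,0,0.26],"hand":30}
  ]
}}

```text
time_s: 19.58
tool_pos: [518.8, 62.4, 191.7]
orientation: [[-0.969, 0.247, -0.002], [0.247, 0.969, 0.003], [0.002, 0.002, -1.0]]
ft_force: [0.2, 1.4, -1.1]
grip_width: 44.9
grasp_force: 62.5
```

```bash
cat > t4.py <<'E'
from t2 import *
go([(-0,0,190,0)]);go([(-0,0,100,0),(0,0,57,0)])
E
python3 t4.py; python3 c.py
```

```text
(0, 0, 190, 0) dp [-1.09 -2.53  0.02] turn [ 0.   -0.   -0.01] q [ 0.97  0.57 -0.97  1.73  0.52  1.12  1.17] e 0.0
(0, 0, 100, 0) dp [-1.09 -2.53  0.92] turn [ 0.   -0.   -0.01] q [ 0.92  0.67 -0.89  1.81  0.62  0.98  1.09] e 0.0
(0, 0, 57, 0) dp [-0.   -0.    0.43] turn [ 0.  0. -0.] q [ 0.89  0.72 -0.85  1.83  0.67  0.91  1.05] e 0.0
t 19.575 p [518.8  62.4 191.7] press [-107.1  253.3  191.7] F [ 0.2  1.4 -1.1] w 44.9 gf 62.5
R in press
 [[-1.     0.006 -0.002]
 [ 0.006  1.     0.002]
 [ 0.002  0.002 -1.   ]] 
q [ 0.61  0.45 -1.04  1.9   0.45  1.05  0.7 ]
[np.float64(36.0), np.float64(37.0), np.float64(38.0)]
[np.float64(36.0), np.float64(33.0), np.float64(71.0)]
[np.float64(5.0), np.float64(38.0), np.float64(33.0)]
```

{"api": "apply_moves", "payload": {
  "commands": [
    {"dp":[-0.12,-0.3,0],"turn":[0,0,0],"hand":30},
    {"dp":[-0.24,-0.6,0],"turn":[0,0,0],"hand":30},
    {"dp":[-0.34,-0.85,0],"turn":[0,0,0],"hand":30}
  ]
}}

```text
time_s: 20.0
tool_pos: [530.9, -25.2, 192.5]
orientation: [[-0.971, 0.241, 0.0], [0.241, 0.971, 0.004], [0.001, 0.004, -1.0]]
ft_force: [0.6, -0.1, -0.5]
grip_width: 44.8
grasp_force: 62.4
```

{"api": "apply_moves", "payload": {
  "commands": [
    {"dp":[-0.12,-0.3,0],"turn":[0,0,0],"hand":30},
    {"dp":[-0.24,-0.6,0],"turn":[0,0,0],"hand":30},
    {"dp":[-0.34,-0.85,0],"turn":[0,0,0],"hand":30}
  ]
}}

```text
time_s: 20.38
tool_pos: [543.6, -115.9, 192.2]
orientation: [[-0.971, 0.241, 0.0], [0.241, 0.97, 0.004], [0.001, 0.004, -1.0]]
ft_force: [0.5, 0.5, -1.8]
grip_width: 44.8
grasp_force: 62.4
```

{"api": "apply_moves", "payload": {
  "commands": [
    {"dp":[-0.15,-0.3,0.1],"turn":[0,0,0],"hand":30},
    {"dp":[-0.3,-0.6,0.2],"turn":[0,0,0],"hand":30},
    {"dp":[-0.41,-0.83,0.3],"turn":[0,0,0],"hand":30},
    {"dp":[-0.41,-0.83,0.6],"turn":[0,0,0],"hand":30},
    {"dp":[-0.41,-0.83,0.8],"turn":[0,0,0],"hand":30},
    {"dp":[-0.41,-0.83,0.8],"turn":[0,0,0],"hand":30}
  ]
}}

```text
time_s: 21.12
tool_pos: [562.0, -206.0, 110.8]
orientation: [[-0.97, 0.242, -0.003], [0.242, 0.97, 0.005], [0.004, 0.004, -1.0]]
ft_force: [0.5, -0.2, -1.0]
grip_width: 45.1
grasp_force: 62.4
```

```bash
python3 -c "
from u import *
st([(0,0,57)]);turn(0);guard()
im,W,s=wcloud();Q=(W.reshape(-1,3)-O)@PR;Q=Q[np.isfinite(Q).all(1)]
for x in(-60,-50,-40):
  m=(abs(Q[:,0]-x)<5)&(Q[:,2]>26)&(Q[:,2]<34)
  print('rail',x,[np.round([k.mean(),k.min(),k.max()],1) if len(k) else None for k in(Q[m&(Q[:,1]>15)&(Q[:,1]<50),1],Q[m&(Q[:,1]<-15)&(Q[:,1]>-50),1])])
j=Q[(Q[:,2]>38)&(Q[:,2]<50)&(Q[:,1]<-50)&(Q[:,1]>-110)&(Q[:,0]>-60)&(Q[:,0]<30)];print('jar',len(j),j.min(0).round(0),j.max(0).round(0))
pic('wrist','w3.png',None,1.4)"
```

```text
t 21.125 p [ 562.  -206.   110.8] press [ -0.3   3.4 110.8] F [ 0.5 -0.2 -1. ] w 45.1 gf 62.4
R in press
 [[-1.    -0.    -0.004]
 [-0.     1.     0.004]
 [ 0.004  0.004 -1.   ]] 
q [ 0.92  0.65 -0.91  1.8   0.6   1.    1.1 ]
to (0, 0, 57) dp [-0.005 -0.036  0.538]
turn 0 [ 0.008 -0.007  0.   ]
lip z hist [(140, 3), (142, 7), (144, 22), (146, 9)]
guard top [193.5 194.4 195.1 196.3]
rail -60 [array([32.6, 28.8, 36.5]), array([-35. , -39.6, -30.8])]
rail -50 [array([32.6, 28.8, 36.7]), array([-35. , -39.1, -31.3])]
rail -40 [array([32.7, 28.5, 37.2]), array([-35. , -39.8, -31.1])]
jar 180 [-35. -87.  38.] [ -7. -65.  50.]
```

View pics/w3.png

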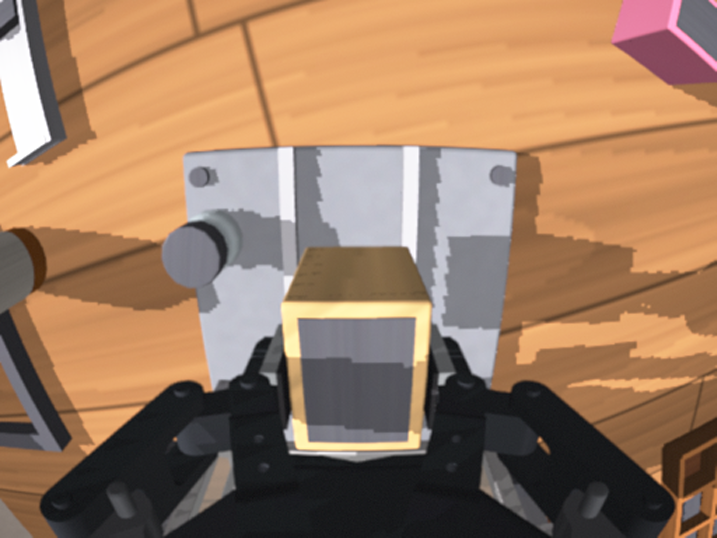

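The wrist view shows the die at (358,370), held squarely above the channel, with rails at (287,210) and (411,210) and the jar clear at (200,245). Lowering it.

{"api": "apply_moves", "payload": {
  "commands": [
    {"dp":[0,-0.04,0.15],"turn":[0,0,0],"hand":30},
    {"dp":[0,-0.04,0.3],"turn":[0,0,0],"hand":30},
    {"dp":[0,-0.04,0.45],"turn":[0,0,0],"hand":30},
    {"dp":[0,-0.04,0.53],"turn":[0,0,0],"hand":30},
    {"dp":[0,-0.04,0.56],"turn":[0,0,0],"hand":30},
    {"dp":[0,-0.04,0.56],"turn":[0,0,0],"hand":30}
  ]
}}

```text
time_s: 22.02
tool_pos: [562.2, -211.0, 56.5]
orientation: [[-0.97, 0.244, 0.001], [0.244, 0.97, 0.003], [-0.0, 0.003, -1.0]]
ft_force: [0.3, 0.5, -1.2]
grip_width: 44.9
grasp_force: 62.4
```

```bash
python3 -c "
from h import *
st()"
```

```text
t 22.025 p [ 562.2 -211.    56.5] press [ 1.2 -1.5 56.5] F [ 0.3  0.5 -1.2] w 44.9 gf 62.4
R in press
 [[-1.     0.002  0.   ]
 [ 0.002  1.     0.003]
 [-0.     0.003 -1.   ]] 
q [ 0.89  0.72 -0.85  1.83  0.67  0.91  1.05]
```

{"api": "apply_moves", "payload": {
  "commands": [
    {"dp":[0,0,0.02],"turn":[0,0,0],"hand":30},
    {"dp":[0,0,0.02],"turn":[0,0,0],"hand":30},
    {"dp":[0,0,0.02],"turn":[0,0,0],"hand":56},
    {"dp":[0,0,0.02],"turn":[0,0,0],"hand":56},
    {"dp":[0,0,0.02],"turn":[0,0,0],"hand":56}
  ]
}}

```text
time_s: 22.65
tool_pos: [562.0, -211.2, 54.4]
orientation: [[-0.97, 0.244, 0.001], [0.244, 0.97, 0.003], [0.0, 0.003, -1.0]]
ft_force: [-0.6, -0.1, 0.0]
grip_width: 56.1
grasp_force: 0.0
```

{"api": "apply_moves", "payload": {
  "commands": [
    {"dp":[0,0,-0.2],"turn":[0,0,0],"hand":56},
    {"dp":[0,0,-0.5],"turn":[0,0,0],"hand":56},
    {"dp":[0.2,0,-1.0],"turn":[0,0,0],"hand":56},
    {"dp":[0.2,0,-1.0],"turn":[0,0,0],"hand":30}
  ]
}}

```text
time_s: 23.15
tool_pos: [544.6, -206.2, 159.5]
orientation: [[-0.97, 0.243, 0.008], [0.243, 0.97, -0.0], [-0.008, 0.002, -1.0]]
ft_force: [1.0, 1.4, -0.4]
grip_width: 38.9
grasp_force: 0.0
```

{"api": "apply_moves", "payload": {
  "commands": [
    {"dp":[0.2,0,-0.4],"turn":[0.2,-0.2,-0.04],"hand":0},
    {"dp":[0.4,0,-0.8],"turn":[0.4,-0.4,-0.08],"hand":0},
    {"dp":[0.4,0,-0.9],"turn":[0.66,-0.66,-0.12],"hand":0},
    {"dp":[0.4,0,-0.9],"turn":[0.66,-0.66,-0.12],"hand":0},
    {"dp":[0.4,0,-0.9],"turn":[0.66,-0.66,-0.12],"hand":0}
  ]
}}

```text
time_s: 23.78
tool_pos: [503.9, -197.7, 244.4]
orientation: [[-0.94, 0.228, 0.253], [0.116, 0.913, -0.392], [-0.32, -0.339, -0.885]]
ft_force: [0.7, -1.2, -0.2]
grip_width: -0.3
grasp_force: 0.0
```

```bash
cat > d.py <<'E'
from h import *
st();guard()
im,d,W=cloud("side");Q=(W.reshape(-1,3)-O)@PR;Q=Q[np.isfinite(Q).all(1)]
q=Q[(Q[:,2]>79)&(Q[:,2]<91)&(abs(Q[:,1])<40)&(Q[:,0]>-60)&(Q[:,0]<60)]
print("die top",len(q),q[:,2].mean().round(1) if len(q) else"",cv2.minAreaRect(q[:,:2].astype(np.float32)) if len(q)>3 else "")
E
python3 d.py
cat > t5.py <<'E'
from t2 import *
go([(-45,0,230,50,-15),(-50,0,150,45),(-50,0,50,45),(42,0,50,45)]);print()
go([(-40,0,240,55),(-50,0,150,45),(-50,0,50,45),(42,0,50,45)])
E
python3 t5.py
```

```text
t 23.775 p [ 503.9 -197.7  244.4] press [-58.6  -2.6 244.4] F [ 0.7 -1.2 -0.2] w -0.3 gf 0.0
R in press
 [[-0.94   0.001  0.34 ]
 [-0.114  0.941 -0.319]
 [-0.32  -0.339 -0.885]] 
q [ 0.95  0.2  -0.96  2.06  0.8   0.84  0.9 ]
lip z hist [(140, 8), (142, 47), (144, 50), (146, 42), (148, 6)]
guard top [193.6 194.7 195.4 196.1]
die top 308 84.4 ((2.7814884185791016, -2.3553600311279297), (47.73370361328125, 62.6546745300293), 89.99067687988281)
(-45, 0, 230, 50, -15) dp [-0.08  0.08  0.17] turn [-0.13 -1.    0.09] q [ 1.01  0.13 -0.88  2.4   2.19  0.39 -0.45] e 0.0
(-50, 0, 150, 45) dp [0.62 0.21 0.46] turn [-0.34  0.17  0.37] q [ 1.19  0.37 -0.99  2.41  2.46  0.36 -0.71] e 0.0
(-50, 0, 50, 45) dp [0.71 0.   0.71] turn [ 0.  0. -0.] q [ 1.18  0.78 -1.06  2.45  2.49  0.75 -0.55] e 0.0042
(42, 0, 50, 45) dp [-0.64  0.    0.64] turn [ 0. -0. -0.] q [ 1.08  0.8  -0.98  2.26  2.41  0.66 -0.45] e 0.0

(-40, 0, 240, 55) dp [-0.16  0.05  0.1 ] turn [-0.53 -1.16  0.4 ] q [ 1.57  0.31 -1.37  2.4   2.56  0.36 -0.79] e 0.0
(-50, 0, 150, 45) dp [0.79 0.   0.43] turn [ 0.    0.33 -0.  ] q [ 1.24  0.4  -1.06  2.4   2.39  0.38 -0.62] e 0.0
(-50, 0, 50, 45) dp [0.71 0.   0.71] turn [ 0. -0. -0.] q [ 1.18  0.77 -1.05  2.45  2.5   0.75 -0.56] e 0.0032
(42, 0, 50, 45) dp [-0.64  0.    0.64] turn [ 0. -0. -0.] q [ 1.07  0.79 -0.98  2.26  2.41  0.65 -0.46] e 0.0
```

The die stands upright in the channel at press (3, −2), and the guard is still held. Tilting for the push.

{"api": "apply_moves", "payload": {
  "commands": [
    {"dp":[-0.02,0.02,0.04],"turn":[-0.03,-0.25,0.02],"hand":0},
    {"dp":[-0.04,0.04,0.08],"turn":[-0.06,-0.5,0.04],"hand":0},
    {"dp":[-0.06,0.06,0.12],"turn":[-0.1,-0.75,0.07],"hand":0},
    {"dp":[-0.08,0.08,0.17],"turn":[-0.13,-1.0,0.09],"hand":0},
    {"dp":[-0.08,0.08,0.17],"turn":[-0.13,-1.0,0.09],"hand":0},
    {"dp":[-0.08,0.08,0.17],"turn":[-0.13,-1.0,0.09],"hand":0}
  ]
}}

```text
time_s: 24.62
tool_pos: [518.1, -198.4, 228.9]
orientation: [[-0.671, 0.235, 0.703], [-0.036, 0.937, -0.347], [-0.741, -0.259, -0.62]]
ft_force: [-0.2, 0.1, -0.4]
grip_width: 0.3
grasp_force: 0.0
```

```bash
cat > t5.py <<'E'
from t2 import *
go([(-50,-2,150,45),(-50,-2,50,45),(42,-2,50,45)])
E
python3 t5.py
```

```text
(-50, -2, 150, 45) dp [0.63 0.19 0.46] turn [-0.34  0.17  0.37] q [ 1.21  0.38 -1.    2.4   2.45  0.36 -0.69] e 0.0
(-50, -2, 50, 45) dp [0.71 0.   0.71] turn [ 0.  0. -0.] q [ 1.16  0.75 -1.02  2.45  2.53  0.73 -0.6 ] e 0.003
(42, -2, 50, 45) dp [-0.64  0.    0.64] turn [ 0. -0. -0.] q [ 1.05  0.77 -0.94  2.26  2.44  0.63 -0.51] e 0.0
```

{"api": "apply_moves", "payload": {
  "commands": [
    {"dp":[0.16,0.05,0.12],"turn":[-0.09,0.04,0.09],"hand":0},
    {"dp":[0.32,0.1,0.23],"turn":[-0.17,0.09,0.19],"hand":0},
    {"dp":[0.48,0.15,0.35],"turn":[-0.26,0.13,0.28],"hand":0},
    {"dp":[0.63,0.19,0.46],"turn":[-0.34,0.17,0.37],"hand":0},
    {"dp":[0.63,0.19,0.46],"turn":[-0.34,0.17,0.37],"hand":0},
    {"dp":[0.63,0.19,0.46],"turn":[-0.34,0.17,0.37],"hand":0}
  ]
}}

```text
time_s: 25.38
tool_pos: [512.3, -198.6, 149.5]
orientation: [[-0.687, 0.243, 0.684], [0.171, 0.97, -0.172], [-0.706, -0.001, -0.708]]
ft_force: [0.5, -0.6, 0.8]
grip_width: 0.4
grasp_force: 0.0
```

```bash
python3 t5.py
```

```text
(-50, -2, 150, 45) dp [-0.   -0.    0.01] turn [-0. -0.  0.] q [ 1.2   0.37 -1.    2.4   2.46  0.36 -0.7 ] e 0.0
(-50, -2, 50, 45) dp [ 0.71 -0.    0.71] turn [-0. -0.  0.] q [ 1.16  0.75 -1.02  2.45  2.53  0.73 -0.6 ] e 0.003
(42, -2, 50, 45) dp [-0.64  0.    0.64] turn [ 0. -0. -0.] q [ 1.05  0.77 -0.94  2.26  2.44  0.63 -0.5 ] e 0.0
```

{"api": "apply_moves", "payload": {
  "commands": [
    {"dp":[0.2,0,0.2],"turn":[0,0,0],"hand":0},
    {"dp":[0.4,0,0.4],"turn":[0,0,0],"hand":0},
    {"dp":[0.55,0,0.55],"turn":[0,0,0],"hand":0},
    {"dp":[0.71,0,0.71],"turn":[0,0,0],"hand":0},
    {"dp":[0.71,0,0.71],"turn":[0,0,0],"hand":0}
  ]
}}

```text
time_s: 26.0
tool_pos: [511.8, -198.2, 48.8]
orientation: [[-0.689, 0.241, 0.683], [0.169, 0.97, -0.172], [-0.705, -0.004, -0.71]]
ft_force: [0.8, 2.4, -1.0]
grip_width: 0.4
grasp_force: 0.0
```

```bash
python3 t5.py;python3 d.py
```

```text
(-50, -2, 150, 45) dp [-0.72 -0.01 -0.7 ] turn [-0.   -0.01  0.01] q [ 1.45  0.63 -1.39  2.4   2.08  0.6  -0.21] e 0.0
(-50, -2, 50, 45) dp [ 0.71 -0.    0.71] turn [-0.  0. -0.] q [ 1.3   0.93 -1.24  2.45  2.37  0.88 -0.32] e 0.0
(42, -2, 50, 45) dp [-0.65 -0.    0.65] turn [-0. -0. -0.] q [ 1.2   0.95 -1.18  2.25  2.29  0.79 -0.22] e 0.0
t 26.0 p [ 511.8 -198.2   48.8] press [-50.8  -1.2  48.8] F [ 0.8  2.4 -1. ] w 0.4 gf 0.0
R in press
 [[-0.71  -0.001  0.705]
 [-0.003  1.    -0.002]
 [-0.705 -0.004 -0.71 ]] 
q [ 1.35  1.08 -1.38  2.45  2.29  1.01 -0.15]
lip z hist [(140, 9), (142, 37), (144, 60), (146, 42), (148, 10)]
guard top [193.6 194.7 195.3 196. ]
die top 313 84.4 ((2.3698978424072266, -2.6897010803222656), (47.4395637512207, 62.506134033203125), 89.11323547363281)
```

{"api": "apply_moves", "payload": {
  "commands": [
    {"dp":[-0.08,-0.01,0.08],"turn":[0,0,0],"hand":0},
    {"dp":[-0.15,-0.01,0.15],"turn":[0,0,0],"hand":0},
    {"dp":[-0.21,-0.01,0.21],"turn":[0,0,0],"hand":0},
    {"dp":[-0.27,-0.01,0.27],"turn":[0,0,0],"hand":0},
    {"dp":[-0.33,-0.01,0.33],"turn":[0,0,0],"hand":0},
    {"dp":[-0.39,-0.01,0.39],"turn":[0,0,0],"hand":0},
    {"dp":[-0.45,-0.01,0.45],"turn":[0,0,0],"hand":0},
    {"dp":[-0.5,-0.01,0.5],"turn":[0,0,0],"hand":0},
    {"dp":[-0.5,-0.01,0.5],"turn":[0,0,0],"hand":0}
  ]
}}

```text
time_s: 27.22
tool_pos: [580.4, -216.5, 48.6]
orientation: [[-0.688, 0.242, 0.684], [0.171, 0.97, -0.172], [-0.706, -0.001, -0.709]]
ft_force: [-0.1, -0.2, -0.2]
grip_width: -0.1
grasp_force: 0.0
```

```bash
python3 -c "
from h import *
st([(40,-2,48)]);guard();pic('side','s2.png',(290,100,490,250),4)"
```

```text
t 27.225 p [ 580.4 -216.5   48.6] press [20.2 -2.4 48.6] F [-0.1 -0.2 -0.2] w -0.1 gf 0.0
R in press
 [[-0.709  0.001  0.706]
 [-0.001  1.    -0.001]
 [-0.706 -0.001 -0.709]] 
q [ 1.29  1.09 -1.33  2.3   2.25  0.94 -0.08]
to (40, -2, 48) dp [-0.136  0.004  0.144]
lip z hist [(138, 3), (140, 8), (142, 41), (144, 52), (146, 40), (148, 10)]
guard top [193.4 194.5 195.4 196.7]
```

View pics/s2.png

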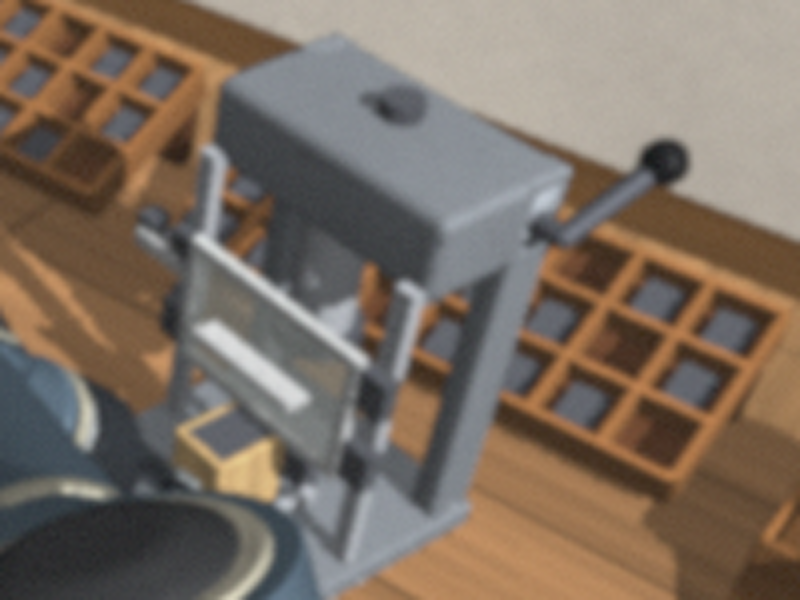

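The side view shows the die upright at (228,450), partly under the raised guard. Pushing on to the stop.

{"api": "apply_moves", "payload": {
  "commands": [
    {"dp":[-0.04,0,0.04],"turn":[0,0,0],"hand":0},
    {"dp":[-0.07,0,0.07],"turn":[0,0,0],"hand":0},
    {"dp":[-0.1,0,0.1],"turn":[0,0,0],"hand":0},
    {"dp":[-0.12,0,0.12],"turn":[0,0,0],"hand":0},
    {"dp":[-0.12,0,0.12],"turn":[0,0,0],"hand":0}
  ]
}}

```text
time_s: 27.95
tool_pos: [596.6, -220.4, 48.7]
orientation: [[-0.688, 0.242, 0.684], [0.17, 0.97, -0.172], [-0.706, -0.002, -0.709]]
ft_force: [-0.7, -0.5, -0.7]
grip_width: -0.0
grasp_force: 0.0
```

{"api": "apply_moves", "payload": {
  "commands": [
    {"dp":[-0.01,0,0.01],"turn":[0,0,0],"hand":0},
    {"dp":[-0.02,0,0.02],"turn":[0,0,0],"hand":0},
    {"dp":[-0.02,0,0.02],"turn":[0,0,0],"hand":0}
  ]
}}

```text
time_s: 28.32
tool_pos: [599.2, -221.0, 48.6]
orientation: [[-0.688, 0.242, 0.684], [0.17, 0.97, -0.172], [-0.705, -0.002, -0.709]]
ft_force: [0.4, 0.8, -0.4]
grip_width: 0.2
grasp_force: 0.0
```

```bash
python3 -c "
from h import *
st([(40,-2,48)])"
```

```text
t 28.325 p [ 599.2 -221.    48.6] press [39.5 -2.2 48.6] F [ 0.4  0.8 -0.4] w 0.2 gf 0.0
R in press
 [[-0.709 -0.     0.705]
 [-0.001  1.    -0.001]
 [-0.705 -0.002 -0.709]] 
q [ 1.26  1.09 -1.32  2.25  2.24  0.92 -0.06]
to (40, -2, 48) dp [0.001 0.002 0.008]
```

{"api": "apply_moves", "payload": {
  "commands": [
    {"dp":[-0.01,0,0.01],"turn":[0,0,0],"hand":0},
    {"dp":[-0.02,0,0.02],"turn":[0,0,0],"hand":0},
    {"dp":[-0.02,0,0.02],"turn":[0,0,0],"hand":0}
  ]
}}

```text
time_s: 28.7
tool_pos: [600.6, -221.3, 48.4]
orientation: [[-0.689, 0.242, 0.683], [0.17, 0.97, -0.172], [-0.704, -0.002, -0.71]]
ft_force: [-7.5, 0.1, 5.8]
grip_width: -0.2
grasp_force: 3.9
```

{"api": "apply_moves", "payload": {
  "commands": [
    {"dp":[-0.01,0,0.01],"turn":[0,0,0],"hand":0},
    {"dp":[-0.02,0,0.02],"turn":[0,0,0],"hand":0},
    {"dp":[-0.02,0,0.02],"turn":[0,0,0],"hand":0}
  ]
}}

```text
time_s: 29.08
tool_pos: [600.9, -221.3, 48.2]
orientation: [[-0.691, 0.241, 0.681], [0.169, 0.97, -0.173], [-0.703, -0.004, -0.711]]
ft_force: [-23.4, 0.4, 15.5]
grip_width: -0.1
grasp_force: 11.5
```

```bash
cat > e.py <<'E'
from u import *
st();guard()
im,W,s=wcloud()
for nm,V in (("wrist",W),("side",cloud("side")[2])):
    Q=(V.reshape(-1,3)-O)@PR;Q=Q[np.isfinite(Q).all(1)]
    q=Q[(Q[:,2]>80)&(Q[:,2]<90)&(abs(Q[:,1])<32)&(Q[:,0]>35)&(Q[:,0]<125)]
    print(nm,len(q),np.percentile(q,[1,50,99],axis=0).round(1).tolist() if len(q) else "")
E
python3 e.py
```

```text
t 29.075 p [ 600.9 -221.3   48.2] press [41.2 -2.1 48.2] F [-23.4   0.4  15.5] w -0.1 gf 11.5
R in press
 [[-0.711 -0.001  0.703]
 [-0.003  1.    -0.003]
 [-0.703 -0.004 -0.711]] 
q [ 1.26  1.09 -1.32  2.25  2.23  0.92 -0.05]
lip z hist [(140, 6), (142, 27), (144, 62), (146, 48), (148, 11)]
guard top [193.6 194.6 195.3 196. ]
wrist 105 [[45.4, -4.5, 80.3], [50.4, -2.0, 83.8], [92.8, 0.6, 84.6]]
side 162 [[45.8, -24.4, 80.4], [61.5, -3.0, 84.5], [79.3, 20.3, 87.5]]
```

The push met the stop at 23 N with the die's rear face at press x ≈ 46 mm, where 47 is expected, so it is home. Backing off.

{"api": "apply_moves", "payload": {
  "commands": [
    {"dp":[0.06,0,-0.06],"turn":[0,0,0],"hand":0},
    {"dp":[0.25,0,-0.25],"turn":[0,0,0],"hand":0},
    {"dp":[0.45,0,-0.45],"turn":[0,0,0],"hand":0},
    {"dp":[0.45,0,-0.45],"turn":[0,0,0],"hand":0}
  ]
}}

```text
time_s: 29.72
tool_pos: [541.2, -206.4, 48.2]
orientation: [[-0.689, 0.24, 0.683], [0.169, 0.971, -0.171], [-0.704, -0.002, -0.71]]
ft_force: [-0.5, 0.3, -0.1]
grip_width: -0.4
grasp_force: 0.0
```

```bash
python3 e.py; python3 c.py; python3 -c "
from h import *
im,d,W=cloud('side');Q=(W.reshape(-1,3)-O)@PR;Q=Q[np.isfinite(Q).all(1)]
for z in(35,50,65,78):
    q=Q[(abs(Q[:,2]-z)<6)&(abs(Q[:,1])<20)&(Q[:,0]>25)&(Q[:,0]<62)]; print(z,len(q),np.median(q[:,0]).round(1) if len(q) else '')
pic('wrist','w4.png',None,1.4)"
```

```text
t 29.725 p [ 541.2 -206.4   48.2] press [-20.3  -2.   48.2] F [-0.5  0.3 -0.1] w -0.4 gf 0.0
R in press
 [[-0.71  -0.002  0.704]
 [-0.003  1.    -0.   ]
 [-0.704 -0.002 -0.71 ]] 
q [ 1.32  1.06 -1.34  2.38  2.28  0.95 -0.14]
lip z hist [(140, 4), (142, 30), (144, 69), (146, 34), (148, 18)]
guard top [193.6 194.7 195.4 196.1]
wrist 81 [[45.6, -5.6, 80.2], [47.4, -2.4, 83.2], [97.7, 0.8, 84.8]]
side 162 [[46.7, -24.8, 80.1], [61.5, -3.6, 84.9], [80.7, 20.1, 87.9]]
t 29.875 p [ 543.9 -207.7   49.1] press [-17.4  -2.7  49.1] F [-0.5 -0.3 -0.3] w 0.1 gf 0.0
R in press
 [[-0.708  0.001  0.706]
 [-0.     1.    -0.002]
 [-0.706 -0.002 -0.708]] 
q [ 1.32  1.06 -1.34  2.38  2.28  0.95 -0.14]
[np.float64(36.0), np.float64(37.0), np.float64(38.0)]
[np.float64(35.0), np.float64(33.0), np.float64(70.0)]
[np.float64(6.0), np.float64(38.0), np.float64(33.0)]
35 14 47.5
50 31 47.6
65 34 47.6
78 49 48.4
```

View pics/w4.png

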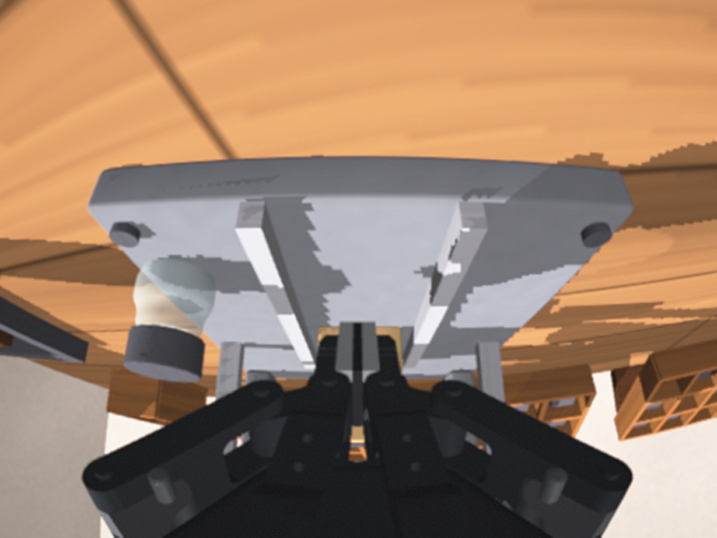

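The wrist view shows the die's wooden face between the rails at (358,340), behind the retracted fingers, and the jar standing at (167,320). The die's rear face reads 47.6 mm at every height, so it is upright and home. The guard is at 0.038 and the other blocks are down in the crate.

```bash
python3 -c "
from rig import arm
print(arm.close_job())"
```

```text
the job is handed in; nothing more can be done
None
```

Job handed in at about 30 s of the 72 s allowed, verdict not shown: by my last measurements the guard hangs in the 0.038 notch, the die block stands upright in the channel against the back stop, and the other blocks are down in the crate.

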